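Hold the spread snap ring at the groove of a slit-lamp axle

TASK

Take the pliers out of their stand by the handles, put their closed tips into the opening of the larger snap ring, squeeze to spread it, lift it off its post and lower it over the upright axle stub of the slit-lamp base until it is level with the groove. Finish while holding: keep squeezing so that the ring stays spread there, centred round the axle, carried by the pliers alone, with ring and pliers touching neither axle nor hub. Handle the ring only with the pliers, and leave the smaller ring and the other things where they are.

Things in the scene. Friction and masses are not known exactly. Their poses are not given: they have to be found in the camera images.
- pliers: Spreading pliers, 150 mm, 150 g, upright in a stand, tips down: squeezing the handles spreads the tips. Black rubber handles over a steel pivot (z = 64.5 mm), steel jaws below. Origin: between the tips at the lower end of the closed tips; z up the pliers, y from handle to handle (squeeze direction), x along the pivot pin. Same after a half turn about z.
- pliers_grip (a point): Midway between the handles, 126.5 mm above the origin: grip here from above. Handles: 20 mm wide along x, from z = 77 to 150 mm. Unsqueezed they diverge upwards: 57 mm over the outsides here, 68 mm at the top; fully squeezed they are parallel, 30 mm over the outsides.
- pliers_tip (a point): Midway between the tips, 6 mm above the origin. Each tip: 8 mm along x, 4 mm thick. Closed, both tips are 9 mm over the outsides at the lower end, 12 mm here; fully spread 37 mm with parallel outer faces, and their lower ends then stand 2.5 mm above the origin.
- pliers_lever_l (a joint): Squeeze of the pliers: turn of each lever in rad, 0 unsqueezed (tips closed), 0.22 at the stop (tips fully spread); both levers move equally. Spring loaded: a grip of about 5 N or less holds the pliers without squeezing; with the ring on the tips about 17 N squeezes to the stop, so grip with 25 N or more to spread and hold.
- ring: Larger snap ring: U-shaped, bare steel 5 mm wide, 6 mm thick, 35 g, flat on a post. Origin on its underside at the centre of the round part; z up. Opening towards +x: two nearly straight ends reach x = 32 mm. Relaxed, the opening is 20 mm wide at x = 24 mm, 17 mm at x = 32 mm and the ring does not pass the axle; fully spread 37 mm, inner faces parallel, inner radius 20 mm.
- ring_mid (a point): Centre of the round part of the larger ring, at mid thickness (3 mm above its underside).
- ring_gap (a point): Place for the pliers' tips: between the ends of the larger ring, 28 mm from ring_mid along the ring's +x, at mid thickness, the pliers' y along the ring's y. Spreading needs about 4 N at each tip; friction of the tips on the ends then carries the ring.
- ring_arm_l (a joint): Spread of the larger ring: turn of each arm in rad, 0 relaxed, about 0.18 with the pliers fully squeezed; it passes the axle freely from 0.13 up (both arms move equally).
- small_ring: Look-alike smaller snap ring (outer radius 19 mm against 25 mm), too small for the axle; to be left alone. Origin and axes as for the larger ring.
- post_a: Round black ring post on a foot of radius 34 mm: radius 20 mm, top face at z = 30 mm, a centre pin of radius 9 mm rises 5 mm more. Origin under its centre. One post carries the larger ring, the other the smaller; the ring's ends overhang, so the tips can reach below the ring.
- post_b: The second ring post, the same shape.
- pliers_stand: Grey block 55 by 75 mm, 45 mm high, fixed; the tips of the pliers stand in a pocket 10 by 26.6 mm, floor at z = 5 mm. Origin under its centre. Lift the pliers by 50 mm to clear it.
- axle: White slit-lamp base 150 by 130 by 45 mm, fixed, with an aluminium hub of radius 28 mm (top at z = 75 mm) and an upright steel axle stub of radius 17 mm out of it, top at z = 112 mm with a 4 mm chamfer. A white swing arm 50 mm wide goes from the hub to +y, below z = 75 mm. Origin under the stub's axis; z up.
- axle_groove (a point): On the axle's axis at mid height of the groove, z = 90 mm: the groove is 9 mm high and 13 mm in radius. The stub's top is 22 mm above this point, the hub 15 mm below.
- glove_box: White and blue glove box 120 by 220 by 70 mm, bystander. Origin under its centre.
- screwdriver: Screwdriver lying on the bench, bystander.
- eyepiece: Black eyepiece, upright, 42 mm wide, 50 mm high, bystander. Origin under its centre.
- drop_bottle: Small white bottle, 36 mm wide, 70 mm high, upright, bystander. Origin under its centre.

How it is judged:
By the outcome, as a careful person would: the job done as asked, in the order asked, and still so for the second after the job is handed in, while the arm keeps its last pose, push and grip.
It also fails if it takes over 43 s, if anything falls off the work surface, if the arm or the gripper's body presses on something with over 40 N, if the wrist force passes 120 N, or if a joint passes its speed limit or range.

ROBOT

A 6-joint arm with a two-finger parallel gripper is mounted at the origin on the work surface. World frame = base frame: x ahead of the robot, y to its left, z up, the work surface at z = 0. Lengths are in m, angles in rad, forces in N, time in s.
With the tool pointing down it reaches from about 0.25 to 0.8 m from the base axis. Payload 8.5 kg.
Tool frame: the origin (TCP) lies at the centre of the arm's flange, where the gripper is bolted on; the fingertips stand 173 mm ahead of it and the grasp point (between the pads) lies grip_depth ahead of it (grip_depth is the distance from the TCP to the grasp point, in m); z points along the fingers, y is the line along which they close (so a half turn about z gives the same grasp; the last joint's range is limited). The gripper opens to 85 mm and grips with 20 to 120 N. Pads are 22 mm wide; open, the fingers measure 114 mm over their backs; the gripper's body (76 mm by 85 mm) begins 54 mm behind the grasp point. The pads swing forward as they close: fully open they stand 13 mm farther back than shut.
Start: joints at [-1.328, 0.238, -0.013, 1.319, 0, 1.571], TCP at [0.126, -0.51, 0.405] pointing down, gripper open.
Joint ranges: [-2.66, 2.66], [-1.03, 1.9], [-1.14, 1.46], [-1.82, 2.27], [-1.45, 1.34], [-3.14, 3.14]. Speed limits (rad/s): [2.22, 2.22, 2.79, 3.14, 3.14, 3.14].

INTERFACE

Orientations are given as a 3x3 rotation matrix whose columns are the frame's x, y, z axes.
In Python, from workcell import read_state, camera, camera_params, finish_job, grip_depth gives the robot as it stands.
- The arm moves only by the shell command python3 -m handwheel 'ROWS' [FORCE]. ROWS is JSON, a list of rows, each an object of numbers: "jaw": the opening, from 0 (shut) to 1 (fully open); "dx", "dy", "dz": the shift along the tool's x, y, z in m; "rx", "ry", "rz": the turn, a rotation vector about the tool's x, y, z in rad. A call has 1 to 5 rows; each row is the pose to reach, as a shift and turn from the pose commanded when the call began, along the tool's axes at that moment; what a row does not reach only later rows make up. A row lasts 1/12 s, in which the tool goes at most 41.7 mm and 7.16 degrees, less where a joint would pass 70% of its speed; a pose out of reach is approached as far as the arm can. A call with a gripper value outside its range is refused whole. The fingers move at their own pace and stop on an object; FORCE is the grip in N (left out, the last holds). Time passes only in rows, so rows that repeat a pose let the fingers close. It gives the time, the measured TCP pose, the force, the opening and the grip force at its end, in the units of the state.
- read_state(): the state, without advancing time (a new reading comes with each control period).
- camera(name): name is "side" or "top" or "wrist"; returns the picture (480x640x3 uint8, blue, green, red); there is no depth.
- camera_params(name): a dict with "fovy" (degrees; the focal length in pixels is half the picture's height over the tangent of half this angle, whatever the lens; pixels are square), "cx", "cy" (the principal point, pixels), "world_from_camera" (4x4, takes a point from camera to world coordinates); the wrist camera has in their place "T_tool_cam" (4x4, takes a point from camera to tool coordinates, whose origin is the TCP and whose axes are the flange's). Camera axes: x right, y down, z forward; pixel columns grow to the right and rows downward; lengths in m; the calibration is good to about 2 mm. A picture is of the moment at which its call begins: read the wrist's pose just before it. camera_params takes no time and is no camera call.
- finish_job(): hands the job in; it is judged then, once.
The state is a dict: "t": time; "joint_positions": joint angles; "qvel": joint speeds; "joint_efforts": joint torques, N m; "ee_pos": TCP position; "tcp_rot": TCP orientation; "contact_force": force on the tool from outside, world axes, zero at the start; "torque": the same for the moment, N m; "finger_gap": finger opening in m; "grasp_force": force on a finger pad.
Only numpy, scipy, OpenCV 4.12 (cv2) and the standard library are available. Lean on these libraries where they do the work, as an engineer would, in place of code of your own. Each camera call takes 0.05 s, during which the arm holds its last target. There are 200 camera calls.

## Working session

There is one attempt and no reset: what is moved stays moved. The work goes in short steps, Python scripts to look and compute and a shell command to move; the robot and the scene stay as the last step left them, time stands still between calls to the robot, and variables do not carry over. Pictures are saved under pics/ and viewed, at most 10 in all, crops included, and the job is handed in when it is done.

```bash
ls; mkdir -p pics; python3 - <<'E'
from workcell import *
import cv2,numpy as np
s=read_state();print(s['t'],s['ee_pos'],np.round(s['tcp_rot'],3).tolist(),s['finger_gap'],grip_depth)
for n in("side","top","wrist"):
    p=camera_params(n);print(n,{k:np.round(v,4).tolist() for k,v in p.items()})
    cv2.imwrite(f"pics/{n}0.png",camera(n))
E
```

```text
pics
0.0 [ 0.12615563 -0.50943239  0.40408277] [[0.971, 0.24, -0.0], [0.24, -0.971, 0.001], [-0.0, -0.001, -1.0]] 0.08502233814175558 0.1547
side {'fovy': 43.8517, 'cx': 319.9002, 'cy': 242.2792, 'world_from_camera': [[-0.7692, -0.4077, 0.4921, 0.0975], [-0.639, 0.4879, -0.5946, 0.604], [0.0024, -0.7718, -0.6359, 0.7397], [0.0, 0.0, 0.0, 1.0]]}
top {'fovy': 54.975, 'cx': 318.3427, 'cy': 239.1555, 'world_from_camera': [[-0.0163, -0.9989, 0.0437, 0.5208], [-0.9997, 0.0171, 0.0198, -0.0197], [-0.0205, -0.0433, -0.9989, 1.0433], [0.0, 0.0, 0.0, 1.0]]}
wrist {'fovy': 59.9864, 'cx': 321.7337, 'cy': 239.2366, 'T_tool_cam': [[-0.0004, -0.9502, -0.3118, 0.0802], [1.0, -0.0005, 0.0003, 0.0003], [-0.0005, -0.3118, 0.9502, 0.0306], [0.0, 0.0, 0.0, 1.0]]}
```

View pics/top0.png

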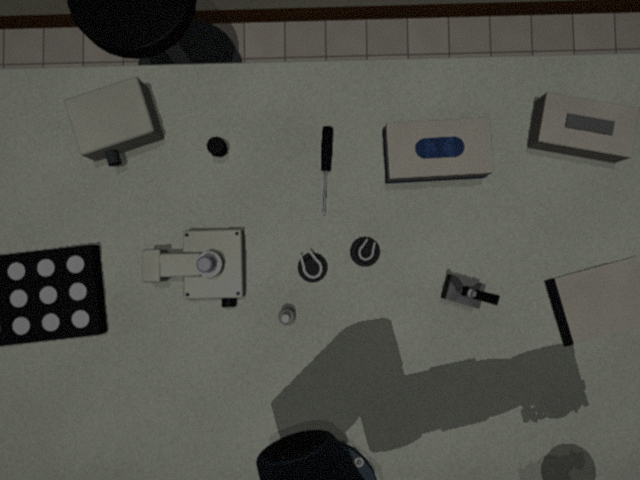

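View pics/side0.png

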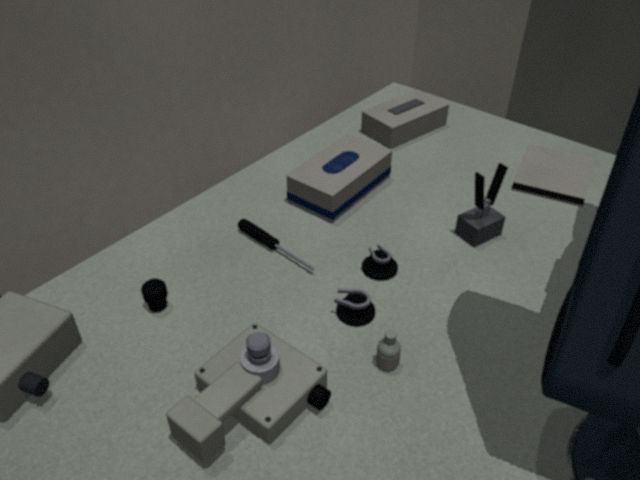

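The top view shows the pliers and stand at about (465,289), the larger ring at (313,266) opening up and to the left, the smaller ring at (365,250), and the axle at (207,262). The side view agrees: pliers (485,205), larger ring (355,300), axle (258,345).

```bash
cat > h.py <<'E'
from workcell import *
import cv2,numpy as np
def K(n):
    p=camera_params(n);f=240/np.tan(np.radians(p['fovy'])/2);return f,p['cx'],p['cy']
def pose(n,s=None):
    p=camera_params(n)
    if n!='wrist':return p['world_from_camera']
    s=s or read_state();T=np.eye(4);T[:3,:3]=s['tcp_rot'];T[:3,3]=s['ee_pos'];return T@p['T_tool_cam']
def ray(n,uv,z,W=None):
    W=pose(n) if W is None else W
    f,cx,cy=K(n);uv=np.atleast_2d(np.float64(uv))
    d=np.c_[(uv[:,0]-cx)/f,(uv[:,1]-cy)/f,np.ones(len(uv))]@W[:3,:3].T
    return W[:3,3]+d*((z-W[2,3])/d[:,2])[:,None]
def proj(n,P,W=None):
    W=pose(n) if W is None else W
    f,cx,cy=K(n);q=(np.atleast_2d(P)-W[:3,3])@W[:3,:3]
    return np.c_[f*q[:,0]/q[:,2]+cx,f*q[:,1]/q[:,2]+cy]
E
python3 - <<'E'
from h import *
for nm,uv,z in(("stand",(464,289),.045),("post",(313,267),.03),("ringgap",(306,252),.033),("axle",(207,262),.112),("small",(365,251),.03)):
    print(nm,ray("top",uv,z).round(3))
W=pose("wrist");print(W.round(3).tolist())
im=cv2.imread("pics/top0.png")
a=cv2.resize(im[255:325,420:520],None,fx=5,fy=5,interpolation=3)
b=cv2.resize(im[220:290,270:390],None,fx=5,fy=5,interpolation=3)
c=np.zeros((600,800,3),np.uint8);
a=cv2.resize(im[262:318,434:514],(400,280),interpolation=3);c[:280,:400]=a
c[:280,400:]=cv2.resize(im[230:286,272:352],(400,280),interpolation=3)
si=cv2.imread("pics/side0.png")
c[300:,:400]=cv2.resize(si[155:255,440:573],(400,300),interpolation=3)
c[300:,400:]=cv2.resize(si[265:340,310:410],(400,300),interpolation=3)
cv2.imwrite("pics/c1.png",c)
E
```

```text
stand [[ 0.452 -0.31   0.045]]
post [[0.504 0.013 0.03 ]]
ringgap [[0.537 0.028 0.033]]
axle [[0.519 0.225 0.112]]
small [[ 0.537 -0.101  0.03 ]]
[[0.24, -0.922, -0.303, 0.204], [-0.971, -0.228, -0.074, -0.49], [-0.001, 0.312, -0.95, 0.374], [0.0, 0.0, 0.0, 1.0]]
```

View pics/c1.png

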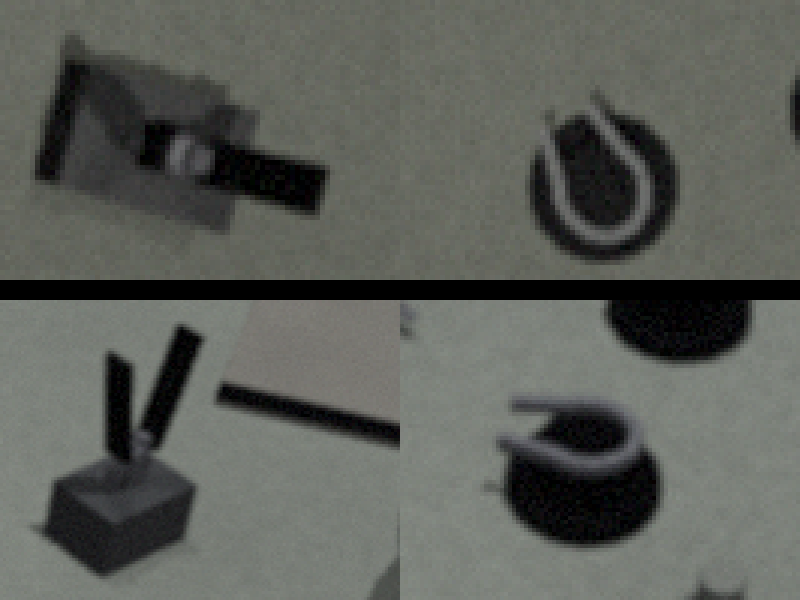

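The crop shows the pliers' y axis at about -15° yaw, with the handles apart along image-right. The larger ring's opening points towards +x at about +12°. I'll move the wrist camera over the stand.

```bash
python3 -m handwheel '[{"dx":0.035,"dy":-0.015,"rz":0.1,"jaw":1},{"dx":0.07,"dy":-0.03,"rz":0.2},{"dx":0.105,"dy":-0.045,"rz":0.3},{"dx":0.14,"dy":-0.06,"rz":0.4},{"dx":0.175,"dy":-0.075,"rz":0.5}]'
python3 - <<'E'
from h import *
s=read_state();d=np.array([.41,-.30,.42])-s['ee_pos'];print(s['t'],d@np.array(s['tcp_rot']),s['tcp_rot'].round(3).tolist())
E
```

```text
0.15 [ 0.32584183 -0.13511011 -0.01562218] [[0.971, 0.24, -0.0], [0.24, -0.971, 0.001], [0.0, -0.001, -1.0]]$[0]: bad value
```

```bash
python3 -m handwheel '[{"dx":0.035,"dy":-0.015,"dz":0,"rx":0,"ry":0,"rz":0.1,"jaw":1.0},{"dx":0.07,"dy":-0.03,"dz":0,"rx":0,"ry":0,"rz":0.2,"jaw":1.0},{"dx":0.105,"dy":-0.045,"dz":0,"rx":0,"ry":0,"rz":0.3,"jaw":1.0},{"dx":0.14,"dy":-0.06,"dz":0,"rx":0,"ry":0,"rz":0.4,"jaw":1.0},{"dx":0.175,"dy":-0.075,"dz":0,"rx":0,"ry":0,"rz":0.5,"jaw":1.0}]'
python3 - <<'E'
from h import *
s=read_state();d=np.array([.41,-.30,.42])-s['ee_pos'];print(s['t'],d@np.array(s['tcp_rot']),s['tcp_rot'].round(3).tolist())
E
```

```text
t: 0.57
ee_pos: [0.279, -0.3934, 0.4045]
tcp_rot: [[0.966, -0.26, -0.0], [-0.26, -0.966, 0.0], [-0.0, -0.0, -1.0]]
contact_force: [1.2, -0.6, -0.1]
finger_gap: 0.0854
grasp_force: 0.0
0.5667 [ 0.10223372 -0.12423937 -0.01545528] [[0.966, -0.26, -0.0], [-0.26, -0.966, 0.0], [-0.0, -0.0, -1.0]]
```

All keys are needed in every row. I'll keep going towards the view pose.

```bash
python3 -m handwheel '[{"dx":0.025,"dy":-0.03,"dz":-0.003,"rx":0,"ry":0,"rz":0,"jaw":1.0},{"dx":0.05,"dy":-0.06,"dz":-0.006,"rx":0,"ry":0,"rz":0,"jaw":1.0},{"dx":0.075,"dy":-0.09,"dz":-0.01,"rx":0,"ry":0,"rz":0,"jaw":1.0},{"dx":0.1,"dy":-0.122,"dz":-0.015,"rx":0,"ry":0,"rz":0,"jaw":1.0},{"dx":0.1,"dy":-0.122,"dz":-0.015,"rx":0,"ry":0,"rz":0,"jaw":1.0}]'
python3 - <<'E'
from h import *
s=read_state();im=camera("wrist");np.save("s1.npy",pose("wrist",s));cv2.imwrite("pics/w1.png",im)
print(s['t'],s['ee_pos'],s['qvel'].round(3))
E
```

```text
t: 0.98
ee_pos: [0.4102, -0.2987, 0.4201]
tcp_rot: [[0.968, -0.249, 0.002], [-0.249, -0.968, 0.001], [0.002, -0.001, -1.0]]
contact_force: [-0.1, -0.0, -0.5]
finger_gap: 0.0857
grasp_force: 0.0
0.9833 [ 0.4101953  -0.29869608  0.42009851] [-0.087 -0.013 -0.043 -0.005 -0.04  -0.116]
```

View pics/w1.png

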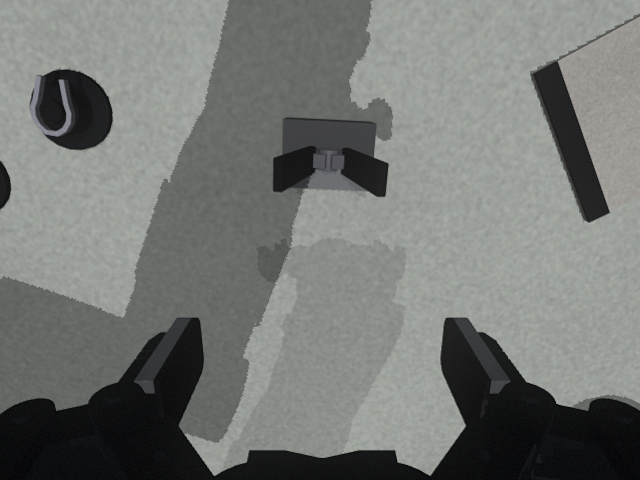

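The wrist view shows the handle tops' outer edges at left (274,158)-(274,192) and right (387,161)-(386,196), and the stand top's far corners at (283,118) and (376,122).

```bash
python3 - <<'E'
from h import *
W=np.load("s1.npy")
p=ray("wrist",[(274,158),(274,192),(387,161),(386,196)],.155,W);print(p.round(4))
c=p.mean(0);v=(p[:2].mean(0)-p[2:].mean(0));print("c",c,np.linalg.norm(v),"y",v/np.linalg.norm(v),np.linalg.norm(p[0]-p[1]))
q=ray("wrist",[(283,118),(376,122)],.045,W);v2=q[0]-q[1];L=np.linalg.norm(v2);v2/=L;print("stand edge",q.round(4),L,v2)
x=np.array([v2[1],-v2[0],0]);print("stand c",(q.mean(0)-.0275*x).round(4))
pv=ray("wrist",[(329,160)],.07,W);print("pivot",pv)
s=read_state();R=s['tcp_rot'];print(R.round(3).tolist(), s['joint_positions'].round(2))
t=np.array([*c[:2],.4]);print((t-s['ee_pos'])@R)
E
```

```text
[[ 0.4668 -0.2857  0.155 ]
 [ 0.4484 -0.2802  0.155 ]
 [ 0.4495 -0.3464  0.155 ]
 [ 0.4301 -0.3418  0.155 ]]
c [ 0.44870115 -0.31350463  0.155     ] 0.06371444255729906 y [0.27966507 0.96009763 0.        ] 0.01925858464666464
stand edge [[ 0.4854 -0.286   0.045 ]
 [ 0.4639 -0.357   0.045 ]] 0.07423533111045723 [0.28940037 0.95720814 0.        ]
stand c [ 0.4483 -0.3136  0.045 ]
pivot [[ 0.44730261 -0.3137621   0.07      ]]
[[0.968, -0.249, 0.0], [-0.249, -0.968, 0.0], [0.0, -0.0, -1.0]] [-0.63  0.2  -0.02  1.35  0.    2.76]
[0.04244649 0.00301666 0.01968503]
```

```bash
python3 -m handwheel '[{"dx":0.028,"dy":0.002,"dz":0.015,"rx":0,"ry":0,"rz":0.039,"jaw":1.0},{"dx":0.042,"dy":0.003,"dz":0.035,"rx":0,"ry":0,"rz":0.039,"jaw":1.0},{"dx":0.042,"dy":0.003,"dz":0.06,"rx":0,"ry":0,"rz":0.039,"jaw":1.0},{"dx":0.042,"dy":0.003,"dz":0.09,"rx":0,"ry":0,"rz":0.039,"jaw":1.0},{"dx":0.042,"dy":0.003,"dz":0.09,"rx":0,"ry":0,"rz":0.039,"jaw":1.0}]'
python3 - <<'E'
from h import *
s=read_state();im=camera("wrist");np.save("s2.npy",pose("wrist",s));cv2.imwrite("pics/w2.png",im)
print(s['t'],s['ee_pos'],grip_depth,(np.array([.4483,-.3136,.286])-s['ee_pos'])@s['tcp_rot'])
E
```

```text
t: 1.45
ee_pos: [0.4438, -0.3153, 0.3244]
tcp_rot: [[0.956, -0.293, -0.007], [-0.293, -0.956, 0.005], [-0.008, -0.003, -1.0]]
contact_force: [-1.1, 0.3, -0.5]
finger_gap: 0.0853
grasp_force: 0.0
1.45 [ 0.44378139 -0.31533144  0.32443718] 0.1547 [ 0.00413607 -0.002878    0.03841149]
```

View pics/w2.png

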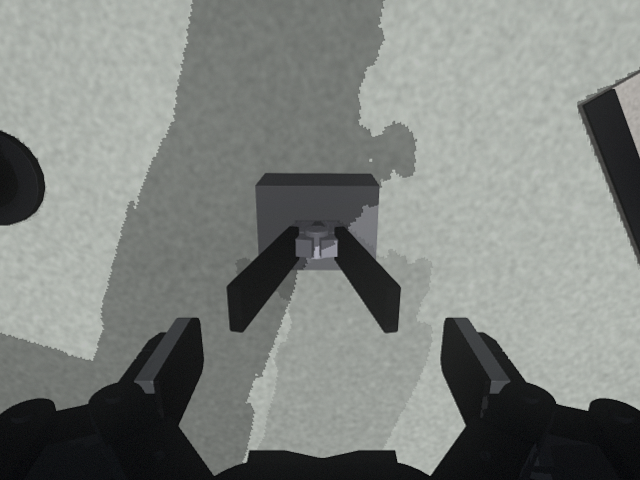

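The pliers are between the open fingers: handle tops at (228,287)-(230,332) and (399,288)-(397,331), aligned in yaw. The 3 mm offset is settling lag, so I'll descend.

```bash
python3 -m handwheel '[{"dx":0,"dy":0,"dz":0.0,"rx":0,"ry":0,"rz":0,"jaw":1.0},{"dx":0,"dy":0,"dz":0.022,"rx":0,"ry":0,"rz":0,"jaw":1.0},{"dx":0,"dy":0,"dz":0.044,"rx":0,"ry":0,"rz":0,"jaw":1.0},{"dx":0,"dy":0,"dz":0.044,"rx":0,"ry":0,"rz":0,"jaw":0.9},{"dx":0,"dy":0,"dz":0.044,"rx":0,"ry":0,"rz":0,"jaw":0.8}]' 20
python3 - <<'E'
from h import *
s=read_state()
print(s['t'],s['ee_pos'],(np.array([.4483,-.3136,.286])-s['ee_pos'])@s['tcp_rot'],s['finger_gap'],s['contact_force'])
E
```

```text
t: 1.92
ee_pos: [0.4456, -0.316, 0.287]
tcp_rot: [[0.956, -0.292, 0.0], [-0.292, -0.956, -0.0], [0.0, -0.0, -1.0]]
contact_force: [-0.5, -0.2, 0.1]
finger_gap: 0.0683
grasp_force: 0.1
1.9167 [ 0.44555078 -0.31602548  0.28699427] [ 0.00191997 -0.00312308  0.0009949 ] 0.06832963200885381 [-0.48866261 -0.19745773  0.05116242]
```

```bash
python3 -m handwheel '[{"dx":0.002,"dy":-0.003,"dz":0.001,"rx":0,"ry":0,"rz":0,"jaw":0.76},{"dx":0.002,"dy":-0.003,"dz":0.001,"rx":0,"ry":0,"rz":0,"jaw":0.73},{"dx":0.002,"dy":-0.003,"dz":0.001,"rx":0,"ry":0,"rz":0,"jaw":0.71}]' 20
python3 - <<'E'
from h import *
s=read_state()
print((np.array([.4483,-.3136,.286])-s['ee_pos'])@s['tcp_rot'],s['contact_force'])
E
python3 -m handwheel '[{"dx":0,"dy":0,"dz":0,"rx":0,"ry":0,"rz":0,"jaw":0.69},{"dx":0,"dy":0,"dz":0,"rx":0,"ry":0,"rz":0,"jaw":0.68}]' 20
```

```text
t: 2.17
ee_pos: [0.4497, -0.3145, 0.2884]
tcp_rot: [[0.956, -0.292, 0.005], [-0.292, -0.956, -0.005], [0.006, 0.003, -1.0]]
contact_force: [-0.7, -2.3, 10.6]
finger_gap: 0.0613
grasp_force: 17.6
[-0.00157053 -0.00047672  0.00239947] [-0.6643065  -2.34196305 10.64052474]
t: 2.33
ee_pos: [0.4496, -0.3145, 0.2886]
tcp_rot: [[0.956, -0.292, 0.005], [-0.292, -0.956, -0.005], [0.006, 0.003, -1.0]]
contact_force: [-1.5, -1.8, 13.2]
finger_gap: 0.0604
grasp_force: 18.8
```

```bash
python3 -m handwheel '[{"dx":0,"dy":0,"dz":0,"rx":0,"ry":0,"rz":0,"jaw":0.71},{"dx":0,"dy":0,"dz":0,"rx":0,"ry":0,"rz":0,"jaw":0.71}]' 20
python3 - <<'E'
from h import *
s=read_state();im=camera("wrist");np.save("s3.npy",pose("wrist",s));cv2.imwrite("pics/w3.png",im)
E
```

```text
t: 2.5
ee_pos: [0.4495, -0.3145, 0.2885]
tcp_rot: [[0.956, -0.292, 0.005], [-0.292, -0.956, -0.005], [0.006, 0.003, -1.0]]
contact_force: [-1.6, -1.9, 10.5]
finger_gap: 0.0607
grasp_force: 16.5
```

View pics/w3.png

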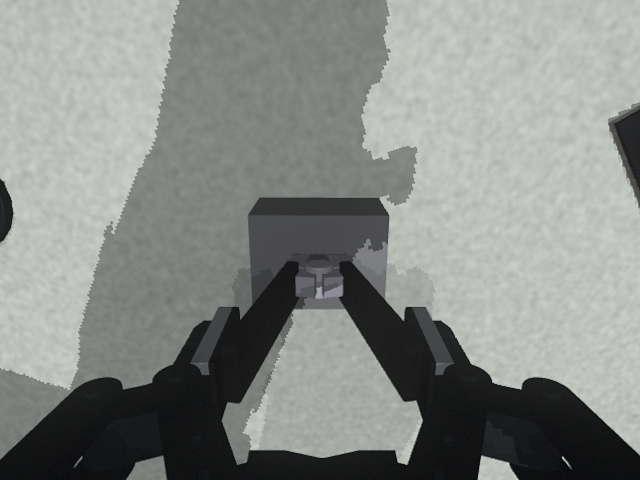

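```bash
python3 -m handwheel '[{"dx":0,"dy":0,"dz":-0.003,"rx":0,"ry":0,"rz":0,"jaw":0.72},{"dx":0,"dy":0,"dz":-0.003,"rx":0,"ry":0,"rz":0,"jaw":0.72}]' 20;python3 -m handwheel '[{"dx":0,"dy":0,"dz":-0.01,"rx":0,"ry":0,"rz":0,"jaw":0.72},{"dx":0,"dy":0,"dz":-0.01,"rx":0,"ry":0,"rz":0,"jaw":0.72}]' 20
```

```text
t: 2.72
ee_pos: [0.4489, -0.3139, 0.2899]
tcp_rot: [[0.956, -0.292, 0.002], [-0.292, -0.956, -0.002], [0.003, 0.001, -1.0]]
contact_force: [-0.1, -2.2, 6.4]
finger_gap: 0.0617
grasp_force: 10.6
t: 2.88
ee_pos: [0.4489, -0.3136, 0.2998]
tcp_rot: [[0.956, -0.292, 0.002], [-0.292, -0.956, -0.001], [0.002, 0.0, -1.0]]
contact_force: [-0.1, -0.1, -1.7]
finger_gap: 0.0614
grasp_force: 7.7
```

```bash
python3 -m handwheel '[{"dx":0,"dy":0,"dz":-0.02,"rx":0,"ry":0,"rz":0,"jaw":0.72},{"dx":0,"dy":0,"dz":-0.045,"rx":0,"ry":0,"rz":0,"jaw":0.72},{"dx":0,"dy":0,"dz":-0.075,"rx":0,"ry":0,"rz":0,"jaw":0.72},{"dx":0,"dy":0,"dz":-0.1,"rx":0,"ry":0,"rz":0,"jaw":0.72},{"dx":0,"dy":0,"dz":-0.1,"rx":0,"ry":0,"rz":0,"jaw":0.72}]' 20
python3 - <<'E'
from h import *
s=read_state();print(s['joint_positions'].round(2),(np.array([.47,-.09,.40])-s['ee_pos'])@s['tcp_rot'])
E
```

```text
t: 3.3
ee_pos: [0.4491, -0.3137, 0.403]
tcp_rot: [[0.956, -0.292, 0.006], [-0.292, -0.956, -0.004], [0.007, 0.002, -1.0]]
contact_force: [0.5, -0.3, -1.1]
finger_gap: 0.0614
grasp_force: 7.7
[-0.61  0.27  0.03  1.32  0.    2.83] [-0.04534371 -0.22007728  0.00228478]
```

```bash
python3 -m handwheel '[{"dx":-0.004,"dy":-0.012,"dz":0,"rx":0,"ry":0,"rz":-0.05,"jaw":0.72},{"dx":-0.012,"dy":-0.036,"dz":0,"rx":0,"ry":0,"rz":-0.1,"jaw":0.72},{"dx":-0.023,"dy":-0.068,"dz":0,"rx":0,"ry":0,"rz":-0.15,"jaw":0.72},{"dx":-0.034,"dy":-0.102,"dz":0,"rx":0,"ry":0,"rz":-0.2,"jaw":0.72},{"dx":-0.045,"dy":-0.136,"dz":0,"rx":0,"ry":0,"rz":-0.25,"jaw":0.72}]' 20
python3 - <<'E'
from h import *
s=read_state();print(s['joint_positions'].round(2),(np.array([.44,0,.40])-s['ee_pos'])@s['tcp_rot'])
E
```

```text
t: 3.72
ee_pos: [0.4446, -0.1689, 0.3973]
tcp_rot: [[0.999, -0.045, -0.0], [-0.045, -0.999, 0.001], [-0.0, -0.001, -1.0]]
contact_force: [0.6, -0.4, -1.3]
finger_gap: 0.0615
grasp_force: 7.7
[-0.36  0.16 -0.14  1.28  0.    2.82] [-0.01217291 -0.16854816 -0.00251413]
```

```bash
python3 -m handwheel '[{"dx":-0.003,"dy":-0.035,"dz":0,"rx":0,"ry":0,"rz":-0.06,"jaw":0.72},{"dx":-0.006,"dy":-0.07,"dz":0,"rx":0,"ry":0,"rz":-0.12,"jaw":0.72},{"dx":-0.009,"dy":-0.105,"dz":0,"rx":0,"ry":0,"rz":-0.18,"jaw":0.72},{"dx":-0.012,"dy":-0.135,"dz":0,"rx":0,"ry":0,"rz":-0.24,"jaw":0.72},{"dx":-0.012,"dy":-0.153,"dz":0,"rx":0,"ry":0,"rz":-0.24,"jaw":0.72}]' 20
python3 -m handwheel '[{"dx":0,"dy":0,"dz":0,"rx":0,"ry":0,"rz":0,"jaw":0.72},{"dx":0,"dy":0,"dz":0,"rx":0,"ry":0,"rz":0,"jaw":0.72}]' 20
python3 - <<'E'
from h import *
s=read_state();im=camera("wrist");np.save("s4.npy",pose("wrist",s));cv2.imwrite("pics/w4.png",im)
print(s['joint_positions'].round(2),s['qvel'].round(3))
E
```

```text
t: 4.13
ee_pos: [0.4392, -0.0142, 0.3976]
tcp_rot: [[0.98, 0.198, -0.001], [0.198, -0.98, 0.001], [-0.0, -0.001, -1.0]]
contact_force: [0.4, -1.3, -1.8]
finger_gap: 0.0613
grasp_force: 7.7
t: 4.3
ee_pos: [0.44, -0.0159, 0.3976]
tcp_rot: [[0.981, 0.195, -0.0], [0.195, -0.981, 0.0], [-0.0, -0.0, -1.0]]
contact_force: [-0.1, -0.7, -0.9]
finger_gap: 0.0613
grasp_force: 7.6
[-0.04  0.1  -0.21  1.27  0.    2.91] [-0.036  0.005  0.006 -0.002 -0.007 -0.01 ]
```

View pics/w4.png

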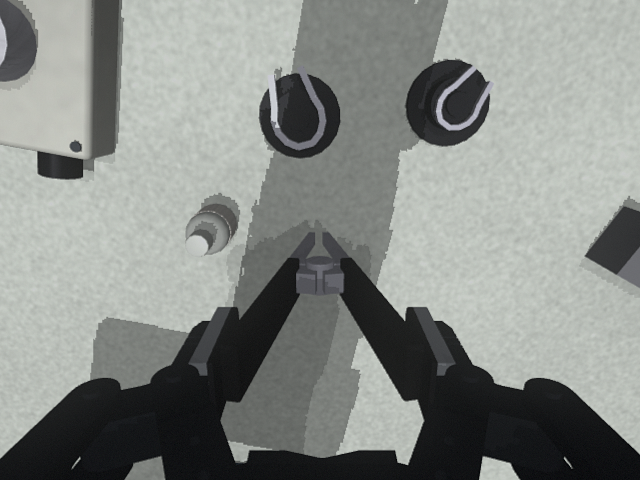

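The wrist view shows the larger ring with its arc bottom at (299,147) and ends near (274,72) and (305,75). The closed tips are at (320,224) and the smaller ring is at (463,100). Next I'll extract the larger ring numerically.

```bash
python3 - <<'E'
from h import *
im=cv2.imread("pics/w4.png");g=cv2.cvtColor(im,6)
for r in range(64,152,4): print(r,' '.join(f"{v:3d}" for v in g[r,264:332:2]))
W=np.load("s4.npy")
print(proj("wrist",[[.504,.013,.033],[.504,.013,.0]],W))
E
```

```text
64 195 194 196 193 191 190 189 193 201 195 198 199 193 190 183 127 131 130 131 132 131 131 131 127 126 128 128 128 130 130 127 126 126 124
68 200 195 192 191 189 190 174 185 139 176 190 189 186 187 144 127 126 129 129 129 130 131 131 132 132 132 130 130 131 130 131 130 129 126
72 196 196 194 194 196 144 125 124 120 192 194 197 193 197 131 125 124 127 130 130 129 130 130 127 126 131 132 132 129 128 128 128 128 128
76 189 194 200 203 203 123 142 130 130 150  51  44  57  45  41  42  45  35  66 130 127 130  66  37  44 115 124 133 130 126 129 134 131 132
80 194 194 201 202 203 160  89  41  42  58  57  60  56  58  42  40  41  38  34 109 129 127 129  57  37  39  37  39  30 115 130 129 131 129
84 197 198 197 202 203 211  46  42  41  60  56  57  59  60  61  40  40  42  37  34 108 127 126 130  49  39  40  41  41  39  37  77 124 126
88 189 192 141 205 203 209  75  42  42  39  60  58  57  44  41  42  40  40  36  35  33 122 127 125 133  38  40  39  38  39  40  37  36  53
92 189  54  50 199 204 206 102  41  43  53  54  41  50  42  42  40  40  39  40  40  40  33 119 126 126 131  38  38  38  36  37 
[... 1329 characters left out ...]
7  38  37  37  35  39  33  37  38  36  34  35  34  87 135 123 123  37  36  35  32
136 141  38  41  42  41  42  58 121 121 121 124  72  39  37  38  40  37  38  37  35  36  37  35  37  38 120 119 121 124  49  34  34  35  33
140 146 103  42  41  43  40  41  38  78 121 121 120 136 100  61  36  35  37  38  35  37  53  71 102 120 120 122  96  30  34  35  35  35  34
144 196 158 130  83  39  41  42  41  38  32 101 122 121 120 120 119 121 124 121 121 119 119 120 119 121 115  46  33  34  34  34  33  31 101
148 191 198 126 128 130  90  36  39  41  39  39  35  34  30  78 110 121 120 122 112 110  62  30  26  31  35  35  33  35  34  37 106 132 129
[[300.82232284 118.76009909]
 [302.67596614 117.3315305 ]]
```

```bash
python3 - <<'E'
from h import *
from scipy.optimize import least_squares
im=cv2.imread("pics/w4.png");g=cv2.cvtColor(im,6).astype(float);W=np.load("s4.npy")
def cross(r,a,b,th=85):  # first crossing scanning from a to b
    st=1 if b>a else -1;v=g[r,a]
    for c in range(a,b,st):
        if (g[r,c]-th)*(g[r,c+st]-th)<0: return c+st*(th-g[r,c])/(g[r,c+st]-g[r,c])
z=.036
rows=range(80,124)
mid=296
Li=np.array([(cross(r,mid if r>84 else 288,262),r) for r in rows]);Ri=np.array([(cross(r,mid if r>84 else 290,335),r) for r in rows])
bot=[]
for c in range(285,315):
    col=g[:,c]; 
    for r in range(125,155):
        if col[r]<85 and col[r+1]>=85: i=r+(85-col[r])/(col[r+1]-col[r])
    o=None
    for r in range(156,136,-1):
        pass
    bot.append((c,i))
def P(a): return ray("wrist",a,z,W)[:,:2]
L,R=P(Li),P(Ri)
def line(p):
    c=p.mean(0);d=np.linalg.svd(p-c)[2][0];d*=np.sign(d[0]);return c,d,np.std((p-c)@[-d[1],d[0]])
k=slice(0,24)
cl,dl,el=line(L[k]);cr,dr,er=line(R[k]);print(el,er,np.degrees(np.arctan2(dl[1],dl[0])),np.degrees(np.arctan2(dr[1],dr[0])))
ax=dl+dr;ax/=np.linalg.norm(ax);n=np.array([-ax[1],ax[0]]);print("ring yaw",np.degrees(np.arctan2(ax[1],ax[0])))
# inner arc: all inner points near round part
inn=np.vstack([P(np.array(bot)),P(Li[34:]),P(Ri[34:])])
f=least_squares(lambda q:np.hypot(*(inn-q[:2]).T)-q[2],[.504,.013,.02]);print("inner circ",f.x,np.abs(f.fun).max())
# foot circle: dark foot
c0=f.x[:2];X=(cl+cr)/2
for s in (24,28,32):
    p=c0+ax*s/1000
    tl=cl+dl*(((p-cl)@ax)/(dl@ax));tr=cr+dr*(((p-cr)@ax)/(dr@ax));print(s,"mid",(tl+tr)/2,"width",np.linalg.norm(tl-tr), "axis off",((tl+tr)/2-p)@n)
# post foot outline
m=((g<75)).astype(np.uint8);
n_,lab,st,ce=cv2.connectedComponentsWithStats(m);i=lab[130,296]
print(st[i],ray("wrist",ce[i],.015,W))
s=read_state();print("tip",ray("wrist",[(320,226)],.12,W), s['ee_pos'],s['tcp_rot'].round(4).tolist())
E
```

```text
0.00016108122615033743 0.0001639215962452367 14.98595610109822 37.64254056023926
ring yaw 26.314248330668743
inner circ [0.50145986 0.01428481 0.01601429] 0.01161066251189213
24 mid [0.52328279 0.02429722] width 0.021792496060286982 axis off -0.00069909079450344
28 mid [0.5268683  0.02607039] width 0.020189829843631525 axis off -0.0006990907945034002
32 mid [0.5304538  0.02784357] width 0.018587163626976128 axis off -0.0006990907945034064
[ 276   73   43   70 2187] [[0.50980003 0.0191173  0.015     ]]
tip [[ 0.44737799 -0.01358152  0.12      ]] [ 0.44009005 -0.01663496  0.3975959 ] [[0.9811, 0.1936, -0.0003], [0.1936, -0.9811, 0.0001], [-0.0003, -0.0001, -1.0]]
```

```bash
python3 - <<'E'
from h import *
from scipy.optimize import least_squares
im=cv2.imread("pics/w4.png");g=cv2.cvtColor(im,6).astype(np.uint8);W=np.load("s4.npy")
def fit(pts,z,r0,rfix=None):
    p=ray("wrist",pts,z,W)[:,:2]
    f=least_squares(lambda q:np.hypot(*(p-q[:2]).T)-(rfix or q[2]),[.504,.014,r0],loss='soft_l1',f_scale=.0005)
    print(f.x.round(4),"resid med",np.median(np.abs(np.hypot(*(p-f.x[:2]).T)-(rfix or f.x[2]))));return f.x
# bright->dark edges by polar rays from the ring centre pixel
c=np.array([300,118.]);inn=[];out=[];foot=[]
for a in np.radians(np.arange(0,181,4)):   # lower half in image
    d=np.array([np.cos(a),np.sin(a)]);t=np.arange(10,60,.25)
    v=cv2.remap(g,np.float32(c[0]+t*d[0])[None],np.float32(c[1]+t*d[1])[None],1)[0].astype(float)
    b=np.where(v>88)[0]
    if len(b)==0: continue
    i=b[0]; e=[k for k in range(i,len(v)) if v[k]<75]
    inn.append(c+t[i]*d)
    if e and t[e[0]]-t[i]<12: out.append(c+t[e[0]]*d)
fit(inn,.036,.02);x=fit(inn,.036,.02,.02);fit(out,.036,.025);fit(out,.036,.025,.025)
print(np.round(inn[::6],1).tolist(),np.round(out[::6],1).tolist())
# foot of post: outer outline on bench z~0..; use dark blob of foot incl. ring closed
m=((g<75)*255).astype(np.uint8);m[:70]=0;m[160:]=0;m[:,:255]=0;m[:,345:]=0
p=np.argwhere(m)[:,::-1];h=cv2.convexHull(p.astype(np.int32))[:,0];h=h[h[:,1]>95];fit(h,.005,.034)
E
```

```text
[0.5019 0.0142 0.0156] resid med 0.000182280011172967
[0.5074 0.015  0.02  ] resid med 0.0011007443164350282
[0.502  0.0144 0.021 ] resid med 0.00023187548477062933
[0.507 0.015 0.025] resid med 0.001142571442253033
[[318.8, 118.0], [318.0, 126.0], [314.7, 134.3], [307.3, 140.6], [297.4, 142.9], [288.1, 138.6], [281.2, 131.7], [278.0, 122.7]] [[325.5, 118.0], [324.2, 128.8], [319.1, 139.2], [309.4, 147.0], [296.7, 149.6], [284.5, 144.8], [275.7, 135.6], [270.9, 124.2]]
[0.5042 0.0155 0.0336] resid med 0.00010948043198832219
```

```bash
python3 -m handwheel '[{"dx":0.025,"dy":-0.006,"dz":0,"rx":0,"ry":0,"rz":-0.08,"jaw":0.72},{"dx":0.055,"dy":-0.014,"dz":0,"rx":0,"ry":0,"rz":-0.16,"jaw":0.72},{"dx":0.085,"dy":-0.021,"dz":0.015,"rx":0,"ry":0,"rz":-0.262,"jaw":0.72},{"dx":0.0945,"dy":-0.0238,"dz":0.04,"rx":0,"ry":0,"rz":-0.262,"jaw":0.72},{"dx":0.0945,"dy":-0.0238,"dz":0.062,"rx":0,"ry":0,"rz":-0.262,"jaw":0.72}]' 20
python3 -m handwheel '[{"dx":0,"dy":0,"dz":0,"rx":0,"ry":0,"rz":0,"jaw":0.72},{"dx":0,"dy":0,"dz":0,"rx":0,"ry":0,"rz":0,"jaw":0.72}]' 20
python3 - <<'E'
from h import *
s=read_state();im=camera("wrist");np.save("s5.npy",pose("wrist",s));cv2.imwrite("pics/w5.png",im)
si=camera("side");cv2.imwrite("pics/side5.png",si)
print(s['qvel'].round(3),proj("wrist",[[.5306,.0281,.036]]),proj("side",[[.5306,.0281,.036]]))
c=np.zeros((600,800,3),np.uint8)
c[:,:400]=cv2.resize(im[150:450,220:420],(400,600),interpolation=3)
u,v=proj("side",[[.5306,.0281,.06]])[0].astype(int)
c[:,400:]=cv2.resize(si[v-75:v+75,u-50:u+50],(400,600),interpolation=3);print(u,v)
cv2.imwrite("pics/c5.png",c)
E
```

```text
t: 4.77
ee_pos: [0.5308, 0.0245, 0.3344]
tcp_rot: [[0.898, 0.44, 0.002], [0.44, -0.898, 0.0], [0.002, 0.0, -1.0]]
contact_force: [-0.7, -0.5, -2.0]
finger_gap: 0.0619
grasp_force: 7.6
t: 4.93
ee_pos: [0.5279, 0.0237, 0.3349]
tcp_rot: [[0.899, 0.439, -0.003], [0.439, -0.899, -0.0], [-0.003, -0.001, -1.0]]
contact_force: [0.2, -0.4, -0.1]
finger_gap: 0.0616
grasp_force: 7.5
[ 0.002 -0.035  0.039  0.013  0.001  0.002] [[316.85417197 222.19039693]] [[339.67981377 293.11266777]]
340 282
```

View pics/c5.png

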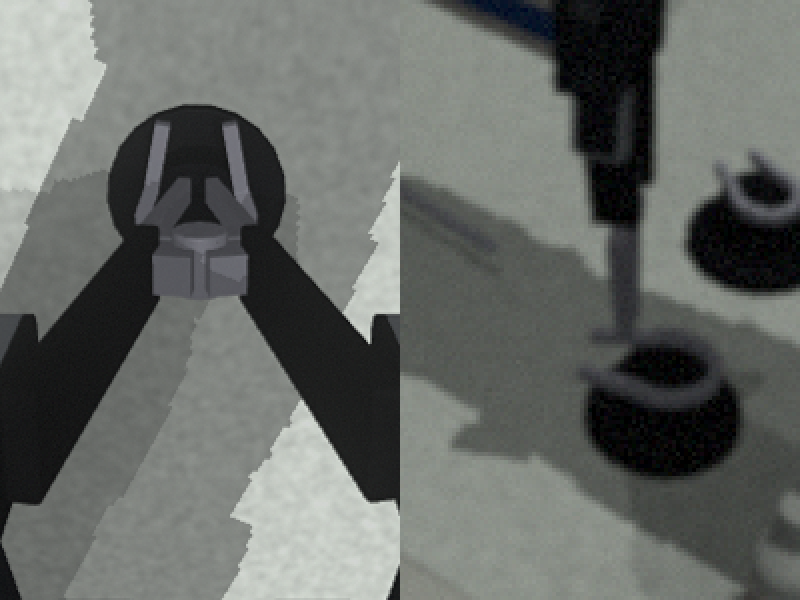

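The crop shows the tips' lower ends at wrist pixel about (319,239), with the ring arms symmetric about column 318 and ends at row 211. The side view shows the tips just above the gap. I'll work out the remaining shift.

```bash
python3 - <<'E'
from h import *
W=np.load("s5.npy");s=read_state();R=s['tcp_rot'];e=s['ee_pos']
tip=(ray("wrist",[(319,239.5)],.0514,W)-e)@R
print("tip front edge tool",tip.round(4))
print("ring inner ends",((ray("wrist",[(304,211),(331.5,212)],.036,W)-e)@R).round(4))
print("gap est",((np.array([.5306,.0281,.036])-e)@R).round(4))
# side view check of tip: bottom of tips in crop (622,340)->full
u=290+(622-400)/4;v=207+338/4
print(u,v,ray("side",[(u,v)],.0514).round(4))
E
```

```text
tip front edge tool [[-0.0048 -0.0019  0.2855]]
ring inner ends [[ 0.01   -0.012   0.3009]
 [ 0.0094  0.0063  0.3009]]
gap est [ 0.0035 -0.0029  0.3009]
345.5 291.5 [[0.5161 0.0316 0.0514]]
```

```bash
python3 -m handwheel '[{"dx":0,"dy":0,"dz":0,"rx":0,"ry":0,"rz":0,"jaw":0.72},{"dx":0,"dy":0,"dz":0,"rx":0,"ry":0,"rz":0,"jaw":0.72}]' 20
python3 - <<'E'
from h import *
im=camera("wrist");cv2.imwrite("pics/w6.png",im);s=read_state()
np.save("s6.npy",pose("wrist",s))
# track pivot patch between pictures
f=lambda n:cv2.cvtColor(cv2.imread(f"pics/{n}.png"),6)
t=f("w5")[262:300,294:346]
for n in("w3","w4","w5","w6"):
    r=cv2.matchTemplate(f(n)[230:330,270:370],t,cv2.TM_CCOEFF_NORMED);print(n,r.max().round(3),np.array(cv2.minMaxLoc(r)[3])+[270,230])
t=f("w5")[228:262,300:340]
for n in("w4","w5","w6"):
    r=cv2.matchTemplate(f(n)[190:290,270:370],t,cv2.TM_CCOEFF_NORMED);print(n,r.max().round(3),np.array(cv2.minMaxLoc(r)[3])+[270,190])
g=f("w6");
for r in range(228,262,2): print(r,' '.join(f"{v:3d}" for v in g[r,300:340:1]))
E
```

```text
t: 5.2
ee_pos: [0.5284, 0.0243, 0.3372]
tcp_rot: [[0.898, 0.44, 0.002], [0.44, -0.898, 0.0], [0.002, 0.001, -1.0]]
contact_force: [-0.2, 0.7, -1.2]
finger_gap: 0.0615
grasp_force: 7.5
w3 0.794 [293 261]
w4 0.962 [294 258]
w5 1.0 [294 262]
w6 0.989 [294 263]
w4 0.268 [329 256]
w5 1.0 [300 228]
w6 0.95 [300 229]
228 116 122  69  32  29  26  30  26  26  28  29  29  29  26  28  26  27  29  27  26  25  29  27  27  26  25  25  29  27  23  27  24  55 110 118 117 116 116 117 121
230 117  99  48  26  24  30  28  26  27  27  27  28  27  28  25  26  27  26  27  27  28  25  25  26  27  30  27  27  26  25  28  22  19 109 118 116 116 117 116 119
232 120  79  35  25  28  27  29  26  28  28  28  29  26  27  28  23  26  28  26  24  29  27  30  25  26  26  24  27  27  25  29  24  20  77 112 116 116 116 116 118
234 119  66  26  28  25  25  27  28  27  29  28  30  30  28  32  29  30  27  29  32  29  30  29  30  28  26  27  28  23  28  27  28  21  54 109 117 115 116 116 116
236  99  47  26  27  28  27  32  29  28  25  30  27  30  30  29  31  31  30  29  29  27  26  28  26  30  30  28  29  28  28  24  27 
[... 1299 characters left out ...]
  67  69  68  68  65  66  67  66  67  65  82
254  68  69  69  69  67  66  66  67  69  69  66  66  67  56  32  22  26  24  27  23  26  25  25  23  58  70  70  68  70  68  70  69  67  70  67  66  66  64  66  64
256  69  69  70  67  65  67  66  67  65  65  67  67  47  28  24  24  26  23  25  22  28  25  26  23  24  36  64  70  70  68  69  70  69  68  69  67  67  66  68  67
258  70  71  71  69  66  65  68  66  66  68  64  37  23  26  24  27  24  25  24  27  21  25  26  27  21  27  30  60  69  70  68  68  68  70  69  70  68  69  65  66
260  70  72  68  67  68  68  66  68  66  47  26  24  24  23  25  23  23  23  23  25  22  25  25  25  22  23  22  18  37  64  70  68  68  69  71  68  68  70  68  67
```

```bash
python3 - <<'E'
import cv2
g=cv2.cvtColor(cv2.imread("pics/w4.png"),6)
for r in range(216,262,3): print(r,' '.join(f"{v:3d}" for v in g[r,300:340:1]))
E
```

```text
216 125 126 126 128 130 130 130 128 128 126 127 126 128 130 129 128 129 128 131 130 131 128 128 129 130 131 129 129 126 125 125 126 125 125 124 125 126 127 130 131
219 129 128 126 125 124 123 121 124 124 122 123 125 126 126 128 121 118 117 121 121 123 123 125 127 126 125 123 122 123 125 128 130 131 130 128 127 126 127 126 125
222 128 122 106 101 100 101 102 100 118 122 124 128 128 129 125 109 105 105 104 117 120 124 128 127 125 124 123 120 123 126 129 134 132 130 127 128 129 126 124 122
225 108 109 106 104 102 101 103 101 101 106 121 130 133 135 115 109 111 110 108 107 106 103 121 128 128 128 127 123 122 121 120 123 125 126 126 129 129 130 131 130
228 103 105 106 106 105 104 105 104 103 101 101 101 102 103 105 105 106 107 107 108 109 109 108 108 106 105 122 127 126 126 126 127 128 127 128 129 127 126 126 127
231 104 104 103 103 104 105 107 108 107 102 101 102 102 102 102 105 106 103 105 103 105 104 100 100 100 102 105 100 117 127 127 127 126 125 126 127 127 126 125 124
234 103 102 106 108 107 111 110  82  69  68  68  68  68  69  67 101 106 103 104 104 105 107  84  70  67  68  67  69 
[... 823 characters left out ...]
  69  69  67  67  66  67  67  68  65  66  67
252  67  67  67  69  64  64  65  64  62  77  98 102 103 105 104 104 102 100  99 101 102 106 105 104 106 106 108 110  81  67  65  67  65  65  68  68  66  68  66  67
255  65  64  64  66  65  65  61  76 102 106 105 105 105 101 101  99  99  99 100 101 102 102 104 102 100 103 101  99  99 102  80  68  66  66  66  67  68  67  66  68
258  70  67  67  67  65  72  86  83  71  65  67  70  68  67  65  68  69  69  71  70  69  70  68  67  69  69  69  68  69  69  70  80  72  67  68  66  66  67  67  66
261  66  67  67  69  68  64  70  70  69  68  71  69  70  71  71  69  69  68  68  70  69  69  68  69  71  70  73  71  72  69  71  71  74  70  68  64  64  64  65  68
```

```bash
python3 - <<'E'
from h import *
s=read_state();R=s['tcp_rot'];e=s['ee_pos']
for c in((584,372),(594,336),(622,338),(612,338),(634,338)):
    uv=(290+(c[0]-400)/4,207+c[1]/4);z=.033 if c[0]<600 else .0514
    p=ray("side",[uv],z);print(c,p.round(4),((p-e)@R).round(4))
W=np.load("s6.npy")
for z in(.03,.036):print(((ray("wrist",[(304,212),(331.5,213)],z,W)-e)@R).round(4))
print(((ray("wrist",[(307.5,240.5),(329.5,240.5)],.0535,W)-e)@R).round(4))
E
python3 -m handwheel '[{"dx":0.006,"dy":0,"dz":0,"rx":0,"ry":0,"rz":0,"jaw":0.76},{"dx":0.012,"dy":0,"dz":0,"rx":0,"ry":0,"rz":0,"jaw":0.76},{"dx":0.012,"dy":0,"dz":0,"rx":0,"ry":0,"rz":0,"jaw":0.76},{"dx":0.012,"dy":0,"dz":0,"rx":0,"ry":0,"rz":0,"jaw":0.76}]' 20
python3 - <<'E'
from h import *
im=camera("wrist");cv2.imwrite("pics/w7.png",im);s=read_state();np.save("s7.npy",pose("wrist",s))
g=cv2.cvtColor(im,6)
for r in range(212,262,2): print(r,' '.join(f"{v:3d}" for v in g[r,290:350:2]))
E
```

```text
(584, 372) [[0.527  0.0424 0.033 ]] [[ 0.0061 -0.017   0.304 ]]
(594, 336) [[0.5371 0.0229 0.033 ]] [[0.0066 0.005  0.304 ]]
(622, 338) [[0.5161 0.0316 0.0514]] [[-0.0085 -0.012   0.2856]]
(612, 338) [[0.5193 0.0342 0.0514]] [[-0.0045 -0.013   0.2856]]
(634, 338) [[0.5123 0.0284 0.0514]] [[-0.0133 -0.0108  0.2856]]
[[ 0.009  -0.0118  0.307 ]
 [ 0.0083  0.0071  0.307 ]]
[[ 0.0105 -0.0115  0.301 ]
 [ 0.0098  0.0069  0.301 ]]
[[-0.0038 -0.0088  0.2835]
 [-0.0038  0.0053  0.2835]]
t: 5.58
ee_pos: [0.5395, 0.0303, 0.3357]
tcp_rot: [[0.898, 0.441, 0.0], [0.441, -0.898, 0.0], [0.0, -0.0, -1.0]]
contact_force: [-0.8, -0.2, -1.7]
finger_gap: 0.0645
grasp_force: 7.3
212 131 132 136 135 135 136 136 135 130 128 128 130 130 132 132 129 131 133 131 134 135 134 135 134 132 132 130 132 131 134
214 131 132 134 136 135 136 132 132 130 129 126 129 131 131 130 127 130 134 131 129 130 133 135 136 137 134 134 129 131 135
216 130 132 136 138 137 133 131 129 130 130 130 132 134 135 131 129 132 135 132 128 131 132 133 135 134 135 133 129 129 132
218 135 135 135 136 134 132 130 128 132 134 134 137 138 138 136
[... 1964 characters left out ...]
  68  69  68  69  28  42  71  71  71  70  69  66  68  63 105 117  57  26  30  29
252  29  29  37  96  94  71  68  68  66  68  68  69  68  55  25  26  68  69  70  69  70  66  65  66  63  90  63  28  27  28
254  29  30  57  94  71  70  67  67  67  68  67  66  65  27  27  26  31  70  69  69  69  70  66  66  66  67  71  26  30  26
256  29  26  90  73  69  71  67  67  68  68  68  68  32  24  26  28  27  38  69  68  67  70  68  67  66  68  73  27  29  30
258  30  25  68  67  68  70  67  67  67  67  69  42  26  26  27  29  26  23  58  70  68  67  69  69  66  65  67  56  27  25
260  28  49  68  66  69  72  69  69  66  68  57  22  23  25  24  29  26  25  21  61  70  69  68  68  68  65  65  66  57  27
```

```bash
python3 - <<'E'
from h import *
W=np.load("s7.npy");s=read_state();R=s['tcp_rot'];e=s['ee_pos']
for uv,z in(((304.5,233),.036),((331.5,233),.036),((318,229.5),.030),((309.5,239.3),.0525),((328,239.3),.0525)):
    print(uv,((ray("wrist",[uv],z,W)-e)@R).round(4))
E
```

```text
(304.5, 233) [[-0.0038 -0.0113  0.2996]]
(331.5, 233) [[-0.0038  0.007   0.2996]]
(318, 229.5) [[-0.0031 -0.0022  0.3056]]
(309.5, 239.3) [[-0.0028 -0.0075  0.2831]]
(328, 239.3) [[-0.0028  0.0044  0.2831]]
```

```bash
python3 -m handwheel '[{"dx":-0.001,"dy":-0.0005,"dz":0.005,"rx":0,"ry":0,"rz":0,"jaw":0.76},{"dx":-0.001,"dy":-0.0005,"dz":0.012,"rx":0,"ry":0,"rz":0,"jaw":0.76},{"dx":-0.001,"dy":-0.0005,"dz":0.02,"rx":0,"ry":0,"rz":0,"jaw":0.76},{"dx":-0.001,"dy":-0.0005,"dz":0.0265,"rx":0,"ry":0,"rz":0,"jaw":0.76},{"dx":-0.001,"dy":-0.0005,"dz":0.0265,"rx":0,"ry":0,"rz":0,"jaw":0.76}]' 20
python3 -m handwheel '[{"dx":0,"dy":0,"dz":0,"rx":0,"ry":0,"rz":0,"jaw":0.76},{"dx":0,"dy":0,"dz":0,"rx":0,"ry":0,"rz":0,"jaw":0.76}]' 20
python3 - <<'E'
from h import *
im=camera("wrist");cv2.imwrite("pics/w8.png",im);s=read_state();np.save("s8.npy",pose("wrist",s));si=camera("side");cv2.imwrite("pics/side8.png",si)
c=np.zeros((600,800,3),np.uint8)
c[:,:400]=cv2.resize(im[190:310,280:360],(400,600),interpolation=3)
c[:,400:]=cv2.resize(si[227:327,307:374],(400,600),interpolation=3)
cv2.imwrite("pics/c8.png",c)
E
```

```text
t: 6.05
ee_pos: [0.5373, 0.0299, 0.3073]
tcp_rot: [[0.898, 0.44, -0.003], [0.44, -0.898, -0.0], [-0.003, -0.001, -1.0]]
contact_force: [-0.1, -0.5, -1.5]
finger_gap: 0.0651
grasp_force: 7.3
t: 6.22
ee_pos: [0.538, 0.03, 0.3092]
tcp_rot: [[0.898, 0.44, -0.0], [0.44, -0.898, 0.0], [-0.0, -0.0, -1.0]]
contact_force: [-0.3, -0.1, -0.8]
finger_gap: 0.0651
grasp_force: 7.3
```

View pics/c8.png

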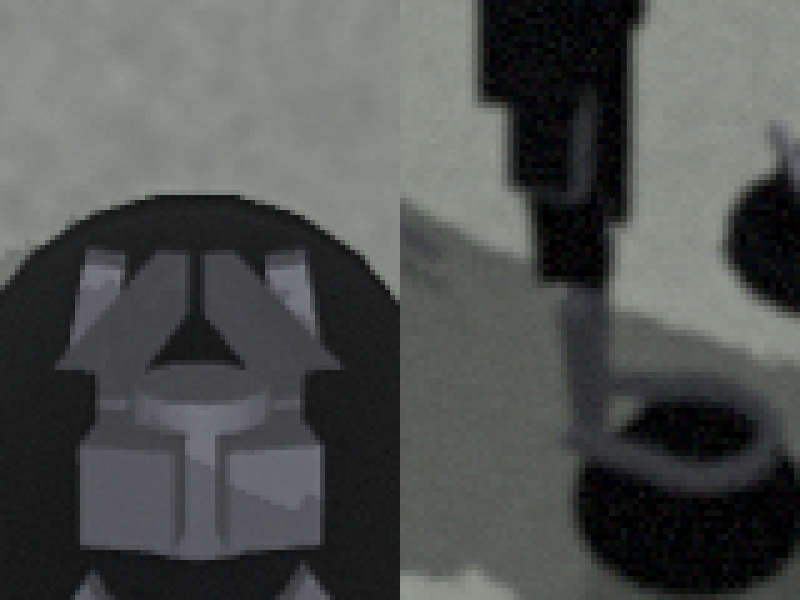

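The crop shows the tips sitting between the ring's ends, centred and flush at the front. The side view shows them reaching ring height. I'll squeeze in stages.

```bash
python3 -m handwheel '[{"dx":0,"dy":0,"dz":-0.0007,"rx":0,"ry":0,"rz":0,"jaw":0.73},{"dx":0,"dy":0,"dz":-0.0015,"rx":0,"ry":0,"rz":0,"jaw":0.70},{"dx":0,"dy":0,"dz":-0.0023,"rx":0,"ry":0,"rz":0,"jaw":0.67},{"dx":0,"dy":0,"dz":-0.0023,"rx":0,"ry":0,"rz":0,"jaw":0.67}]' 30
```

```text
t: 6.65
ee_pos: [0.5381, 0.03, 0.3119]
tcp_rot: [[0.898, 0.44, 0.001], [0.44, -0.898, 0.0], [0.001, 0.0, -1.0]]
contact_force: [-0.2, -0.4, -1.6]
finger_gap: 0.0576
grasp_force: 9.1
```

```bash
python3 -m handwheel '[{"dx":0,"dy":0,"dz":-0.0007,"rx":0,"ry":0,"rz":0,"jaw":0.64},{"dx":0,"dy":0,"dz":-0.0015,"rx":0,"ry":0,"rz":0,"jaw":0.61},{"dx":0,"dy":0,"dz":-0.0022,"rx":0,"ry":0,"rz":0,"jaw":0.58},{"dx":0,"dy":0,"dz":-0.0022,"rx":0,"ry":0,"rz":0,"jaw":0.58}]' 30
```

```text
t: 6.98
ee_pos: [0.538, 0.03, 0.3139]
tcp_rot: [[0.898, 0.44, 0.0], [0.44, -0.898, 0.0], [0.0, -0.0, -1.0]]
contact_force: [-0.7, -0.8, -1.5]
finger_gap: 0.0496
grasp_force: 9.9
```

```bash
python3 - <<'E'
from h import *
im=camera("wrist");cv2.imwrite("pics/w9.png",im);si=camera("side");cv2.imwrite("pics/side9.png",si)
c=np.zeros((600,800,3),np.uint8)
c[:,:400]=cv2.resize(im[190:310,280:360],(400,600),interpolation=3)
c[:,400:]=cv2.resize(si[227:327,307:374],(400,600),interpolation=3)
cv2.imwrite("pics/c9.png",c)
g=cv2.cvtColor(im,6)
for r in range(228,262,3): print(r,' '.join(f"{v:3d}" for v in g[r,284:356:2]))
E
```

```text
228 129 133 139 140 135 132 131 133 136 139 123 101  35  24  29  26  26  25  27  27  27  27  21  86 120 130 141 138 136 133 134 136 138 136 136 137
231 129 134 136 137 133 133 129  35  25  28  30  33  35  35  33  34  33  33  34  33  33  34  36  31  33  29  25  21  87 138 138 136 137 140 137 136
234 132 135 135 118 102  34  29  31  34  35  31  34  32  32  29  36  32  34  34  32  33  33  31  30  31  33  28  36  35  23  58 133 138 139 139 134
237 114 117  72  27  37  42  41  33  33  46  45  46  32  32  32  34  32  31  32  33  29  32  33  44  44  49  29  29  37  39  36  27  36 122 137 133
240 113  31  33  32  88  85  83  78  74  72  71  72  32  31  32  30  29  32  33  28  27  31  43  70  71  72  71  75  78  82  61  31  33  29  56 136
243  29  34  32  28 114 117 119  77  71  72  71  72  31  31  31  28  30  27  31  30  30  28  43  69  69  71  69  83 118 117  90  28  33  32  32  19
246  34  33  30  27  98 110  81  68  71  72  67  70  32  26  31  27  29  26  29  28  30  30  42  68  69  68  70  69  82 117 121  26  31  32  32  31
249  35  32  31  36 100  80  70  71  71  67  67  69  32  29  28  29  25  25  27  23  27  26  39  69  67  69  68  66  68  82 119  33  32  31  33  31
252  32  34  32  72  83  68  70  71  73  67  68  41  26  27  25  29  26  26  24  24  23  25  24  59  69  70  69  67  66  70  85  40  27  28  29  31
255  30  31  28  75  68  67  71  71  67  67  56  24  28  26  24  25  23  26  27  24  25  24  24  23  64  68  66  68  67  68  70  57  27  26  29  30
258  31  34  40  68  67  67  70  67  67  67  25  25  26  29  38  40  43  51  47  45  41  37  24  21  21  64  68  68  69  68  67  70  59  26  31  29
261  31  37  35  29  29  27  21  24  68  48  42  50  73  69  71  70  72  71  70  70  71  72  74  74  46  39  69  68  22  26  22  28  24  26  29  27
```

```bash
python3 -m handwheel '[{"dx":0,"dy":0,"dz":-0.0002,"rx":0,"ry":0,"rz":0,"jaw":0.55},{"dx":0,"dy":0,"dz":-0.0006,"rx":0,"ry":0,"rz":0,"jaw":0.52},{"dx":0,"dy":0,"dz":-0.001,"rx":0,"ry":0,"rz":0,"jaw":0.48},{"dx":0,"dy":0,"dz":-0.001,"rx":0,"ry":0,"rz":0,"jaw":0.48}]' 30
```

```text
t: 7.42
ee_pos: [0.538, 0.03, 0.3148]
tcp_rot: [[0.898, 0.44, 0.0], [0.44, -0.898, 0.0], [0.0, -0.0, -1.0]]
contact_force: [-0.0, 0.9, -1.5]
finger_gap: 0.0412
grasp_force: 10.8
```

```bash
python3 -m handwheel '[{"dx":0,"dy":0,"dz":-0.0004,"rx":0,"ry":0,"rz":0,"jaw":0.44},{"dx":0,"dy":0,"dz":-0.001,"rx":0,"ry":0,"rz":0,"jaw":0.39},{"dx":0,"dy":0,"dz":-0.0015,"rx":0,"ry":0,"rz":0,"jaw":0.3},{"dx":0,"dy":0,"dz":-0.0015,"rx":0,"ry":0,"rz":0,"jaw":0.2},{"dx":0,"dy":0,"dz":-0.0015,"rx":0,"ry":0,"rz":0,"jaw":0.2}]' 35
python3 - <<'E'
from h import *
im=camera("wrist");cv2.imwrite("pics/w10.png",im);si=camera("side");cv2.imwrite("pics/side10.png",si)
g=cv2.cvtColor(im,6)
for r in range(225,262,3): print(r,' '.join(f"{v:3d}" for v in g[r,276:364:2]))
E
```

```text
t: 7.83
ee_pos: [0.538, 0.03, 0.3162]
tcp_rot: [[0.898, 0.44, -0.0], [0.44, -0.898, -0.0], [-0.0, -0.0, -1.0]]
contact_force: [-0.4, 0.9, -1.8]
finger_gap: 0.0285
grasp_force: 38.5
225 135 131 131 128 128 131 135 135 132 131 129 130 131 132 130 133 139 128 126 126 124 123 121 125 126 124 130 137 134 132 132 131 131 133 133 134 135 135 135 135 137 136 133 131
228 136 135 132 125 127 131 135 135 133 130 128 133 125 100  46  25  27  31  32  33  29  31  31  31  31  33  27  24  21  85 117 133 135 132 131 132 134 133 134 132 134 135 135 132
231 139 141 138 129 128 131 131 125 125 123  79  26  32  33  36  36  33  34  33  32  33  32  32  32  34  31  32  33  36  31  31  26  20 114 134 134 135 137 138 131 131 133 131 132
234 137 139 125 113 110 116 115 107  33  27  34  34  33  35  33  34  32  31  33  33  32  31  33  32  33  31  32  33  32  32  30  28  30  32  23  68 134 134 135 130 131 131 134 133
237 133 132 134 118 108 109  33  37  58  61  66  35  33  32  34  33  31  31  32  30  31  29  25  32  31  27  32  33  30  31  30  30  25  59  62  62  33  57 127 126 132 136 137 137
240 112 110 116 108
[... 720 characters left out ...]
  98  97  70  66  66  65  56  30  27  26  25  24  25  27  26  26  24  24  25  26  26  23  25  25  25  24  27  28  30  53  62  70  68  68 107 118  60  30  25 125
255  32  30  31  35  97  91  65  67  65  63  42  26  26  28  27  24  24  25  21  29  34  41  41  37  35  24  20  22  22  23  22  23  28  28  64  67  68  68  72 119  51  32  29  59
258  32  32  30  25  98  73  67  64  54  50  31  27  23  23  24  25  57  72  70  68  71  70  69  69  69  68  71  74  42  21  24  24  28  26  38  40  47  67  66 109  48  29  32  26
261  32  31  29  25  99  67  69  39  27  26  26  25  26  62  68  66  76  77  71  68  68  69  69  69  70  71  74  76  84  66  67  38  22  26  26  24  27  39  69  79  43  27  28  28
```

Fully spread: the stop has been reached at 38 N and the tips measure 38 mm over the outsides against the ring ends. I'll lift slowly.

```bash
python3 -m handwheel '[{"dx":0,"dy":0,"dz":-0.003,"rx":0,"ry":0,"rz":0,"jaw":0.2},{"dx":0,"dy":0,"dz":-0.009,"rx":0,"ry":0,"rz":0,"jaw":0.2},{"dx":0,"dy":0,"dz":-0.018,"rx":0,"ry":0,"rz":0,"jaw":0.2},{"dx":0,"dy":0,"dz":-0.025,"rx":0,"ry":0,"rz":0,"jaw":0.2},{"dx":0,"dy":0,"dz":-0.025,"rx":0,"ry":0,"rz":0,"jaw":0.2}]' 40
python3 - <<'E'
from h import *
im=camera("wrist");cv2.imwrite("pics/w11.png",im);si=camera("side");cv2.imwrite("pics/side11.png",si)
g=cv2.cvtColor(im,6)
c=np.zeros((600,800,3),np.uint8)
c[:,:400]=cv2.resize(im[190:310,280:360],(400,600),interpolation=3)
a=cv2.resize(im[180:330,250:390],(392,420),interpolation=3);c[:420,:392]=a
c[:,400:]=cv2.resize(si[217:317,307:374],(400,600),interpolation=3)
cv2.imwrite("pics/c11.png",c)
E
```

```text
t: 8.35
ee_pos: [0.5385, 0.03, 0.3434]
tcp_rot: [[0.898, 0.44, 0.003], [0.44, -0.898, 0.0], [0.003, 0.001, -1.0]]
contact_force: [0.3, 0.4, -0.6]
finger_gap: 0.0283
grasp_force: 39.9
```

View pics/c11.png

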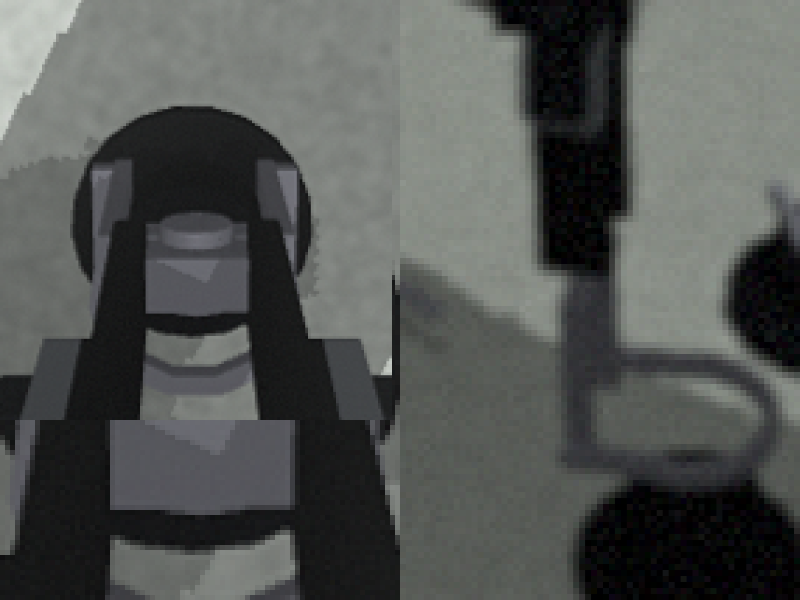

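The crop shows the spread ring hanging level on the tips and clear of the post. The ends are at wrist rows 237 and up, with the back arc visible between the handles around row 313. Further looks will be numeric. I'll measure the ring's pose in the tool frame, then go towards the axle.

```bash
python3 - <<'E'
from h import *
g=cv2.cvtColor(cv2.imread("pics/w11.png"),6)
print("col prof rows 288-345");
for c in (308,314,320,326,332): print(c,g[288:345,c].tolist())
for r in (232,235,238,241,244,247,250,256,262): print(r,g[r,272:302].tolist(),g[r,338:366].tolist())
s=read_state();print(s['ee_pos'],proj("wrist",(np.array([[-.034,-.0018,.2832],[-.054,-.0018,.2802],[-.054,-.0018,.2862],[-.059,-.0018,.2802],[-.002,-.0018,.2862],[-.002,-.0018,.2802]])@s['tcp_rot'].T+s['ee_pos'])))
E
```

```text
col prof rows 288-345
308 [87, 87, 89, 81, 21, 20, 23, 22, 20, 23, 37, 80, 108, 107, 108, 109, 110, 107, 107, 107, 96, 66, 61, 63, 71, 88, 90, 90, 91, 90, 90, 90, 97, 103, 105, 106, 107, 108, 109, 110, 109, 109, 107, 105, 104, 104, 105, 106, 113, 126, 126, 130, 125, 109, 125, 127, 128]
314 [88, 88, 86, 84, 55, 20, 24, 21, 21, 22, 16, 45, 94, 111, 110, 109, 107, 105, 106, 103, 105, 102, 88, 63, 64, 64, 77, 91, 90, 91, 91, 89, 93, 113, 127, 127, 126, 127, 129, 128, 126, 124, 124, 126, 128, 127, 125, 123, 121, 124, 127, 131, 131, 130, 129, 129, 126]
320 [86, 87, 86, 89, 82, 29, 22, 23, 22, 24, 17, 34, 78, 110, 108, 106, 111, 124, 124, 128, 129, 123, 100, 62, 63, 64, 78, 91, 91, 90, 89, 89, 94, 112, 124, 122, 121, 121, 122, 125, 126, 127, 126, 130, 130, 128, 126, 123, 122, 122, 123, 125, 124, 126, 125, 125, 126]
326 [86, 88, 87, 79, 41, 20, 23, 21, 24, 22, 27, 78, 134, 130, 132, 133, 132, 130, 130, 129, 131, 128, 103, 62, 64, 64, 76, 91, 89, 90, 89, 89, 94, 118, 132, 132, 130, 126, 127, 126, 129, 128, 128, 126, 124, 126, 127, 128, 126, 123, 122, 122, 124, 126, 128, 128, 129]
332 [86, 86,
[... 2075 characters left out ...]
6 [105, 106, 107, 92, 47, 28, 29, 32, 31, 31, 26, 89, 95, 94, 82, 67, 65, 64, 64, 66, 64, 64, 64, 61, 35, 28, 27, 26, 27, 26] [28, 24, 24, 25, 22, 56, 63, 63, 67, 65, 67, 68, 67, 67, 64, 101, 115, 98, 48, 26, 28, 30, 21, 117, 131, 130, 129, 128]
262 [109, 110, 110, 75, 36, 30, 33, 28, 28, 29, 26, 87, 94, 74, 63, 63, 65, 55, 32, 27, 26, 27, 28, 25, 28, 25, 28, 26, 25, 24] [34, 25, 24, 23, 26, 27, 25, 25, 26, 27, 26, 23, 37, 63, 67, 67, 71, 76, 43, 26, 26, 32, 26, 76, 105, 126, 128, 127]
[0.53815503 0.0299978  0.34184301] [[318.49435077 283.92535609]
 [318.54817319 313.09662965]
 [318.60770911 308.88478508]
 [318.5689434  319.72661736]
 [318.38557918 236.5771095 ]
 [318.31755037 239.48030411]]
```

```bash
python3 -m handwheel '[{"dx":0,"dy":0,"dz":-0.01,"rx":0,"ry":0,"rz":0,"jaw":0.2},{"dx":0,"dy":0,"dz":-0.03,"rx":0,"ry":0,"rz":0,"jaw":0.2},{"dx":0,"dy":-0.005,"dz":-0.052,"rx":0,"ry":0,"rz":0,"jaw":0.2},{"dx":0.003,"dy":-0.02,"dz":-0.074,"rx":0,"ry":0,"rz":0,"jaw":0.2},{"dx":0.006,"dy":-0.04,"dz":-0.088,"rx":0,"ry":0,"rz":0,"jaw":0.2}]' 40
python3 -m handwheel '[{"dx":0.003,"dy":-0.027,"dz":0,"rx":0,"ry":0,"rz":0,"jaw":0.2},{"dx":0.006,"dy":-0.057,"dz":0,"rx":0,"ry":0,"rz":0,"jaw":0.2},{"dx":0.009,"dy":-0.09,"dz":0,"rx":0,"ry":0,"rz":0,"jaw":0.2},{"dx":0.011,"dy":-0.12,"dz":0,"rx":0,"ry":0,"rz":0,"jaw":0.2},{"dx":0.0127,"dy":-0.1435,"dz":0,"rx":0,"ry":0,"rz":0,"jaw":0.2}]' 40
python3 -m handwheel '[{"dx":0,"dy":0,"dz":0,"rx":0,"ry":0,"rz":0,"jaw":0.2},{"dx":0,"dy":0,"dz":0,"rx":0,"ry":0,"rz":0,"jaw":0.2},{"dx":0,"dy":0,"dz":0,"rx":0,"ry":0,"rz":0,"jaw":0.2}]' 40
python3 - <<'E'
from h import *
s=read_state();im=camera("wrist");cv2.imwrite("pics/w12.png",im);np.save("s12.npy",pose("wrist",s));np.savez("e12.npz",e=s['ee_pos'],R=s['tcp_rot'])
print(s['joint_positions'].round(2),s['qvel'].round(3))
W=pose("wrist",s);u,v=proj("wrist",[[.519,.225,.112]],W)[0].astype(int);print(u,v)
g=cv2.cvtColor(im,6)
for r in range(max(v-56,0),v+60,4): print(r,' '.join(f"{x:3d}" for x in g[r,u-60:u+60:3]))
E
```

```text
t: 8.87
ee_pos: [0.5259, 0.0682, 0.4316]
tcp_rot: [[0.899, 0.439, 0.002], [0.439, -0.899, 0.0], [0.002, 0.001, -1.0]]
contact_force: [1.4, 0.6, -1.7]
finger_gap: 0.0284
grasp_force: 39.9
t: 9.28
ee_pos: [0.4729, 0.2046, 0.4297]
tcp_rot: [[0.898, 0.441, -0.0], [0.441, -0.898, 0.0], [0.0, -0.0, -1.0]]
contact_force: [0.4, 0.1, -2.1]
finger_gap: 0.0285
grasp_force: 39.8
t: 9.53
ee_pos: [0.474, 0.2029, 0.4295]
tcp_rot: [[0.898, 0.441, 0.0], [0.441, -0.898, -0.0], [-0.0, 0.0, -1.0]]
contact_force: [0.3, -0.8, -1.7]
finger_gap: 0.0284
grasp_force: 39.9
[ 0.4   0.21  0.02  1.37 -0.    3.09] [-0.02   0.002 -0.002 -0.003  0.    -0.001]
321 149
93 187 187 186 187 186 178 160 143 100 112 120 116 170 182 180 181 181 181 182 182 181 180 186 117 118 119 119 119 118 120 120 119 119 119 118 118 118 117 117 116
97 186 186 187 185 187 185 187 185 171 154 130  89 117 119 112 182 181 185 183 183 182 181 115 119 118 119 119 120 118 120 119 118 116 118 119 119 118 117 117 118
101 185 185 186 185 187 187 185 185 186 187 184 165 136 108 118 116 118 119 116 120 116 131 118 118 118 119 119 120 120 119 117 117
[... 3596 characters left out ...]
 118 118 120 117 117 117 117 106 107 114 119
193 186 187 187 188 186 186 186 187 188 187 186 187 185 184 188 119 120 119 190 186 185 186 184 189 119 119 119 119 118 118 118 117 120 117 118 110  86 119 118 120
197 187 186 187 186 188 185 185 186 186 187 186 186 184 185 187 117 117 186 186 186 186 185 185 131 118 118 118 118 116 117 118 119 117 118 116 104 119 113 116 119
201 187 185 187 188 186 186 186 187 186 186 186 188 186 187 186 116 117 187 185 185 184 184 186 121 117 117 116 116 115 116 117 117 118 118 106 113 120 120 118 116
205 188 187 187 187 187 186 186 185 187 185 186 186 186 187 187 135 117 187 186 185 185 186 190 118 118 117 116 115 117 118 119 118 120 112  93 120 122 117 121 121
```

```bash
cat >ax.py <<'E'
from h import *
from scipy.optimize import least_squares
def axle(g,W,c,lo=8,th=95,z=.112,r0=.013,show=True,a0=0,a1=360):
    gb=cv2.GaussianBlur(g,(3,3),0);c=np.array(c,float);pts=[]
    for a in np.radians(np.arange(a0,a1,5)):
        d=np.array([np.cos(a),np.sin(a)]);t=np.arange(lo,36,.25)
        v=cv2.remap(gb,np.float32(c[0]+t*d[0])[None],np.float32(c[1]+t*d[1])[None],1)[0].astype(float)
        b=np.where(v<th)[0]
        if len(b): pts.append(c+t[b[0]]*d)
    p=ray("wrist",pts,z,W)[:,:2];q0=[*ray("wrist",c,z,W)[0,:2],r0]
    f=least_squares(lambda q:np.hypot(*(p-q[:2]).T)-q[2],q0,loss='soft_l1',f_scale=.0004)
    f2=least_squares(lambda q:np.hypot(*(p-q[:2]).T)-r0,q0[:2],loss='soft_l1',f_scale=.0004)
    rs=np.hypot(*(p-f.x[:2]).T)-f.x[2]
    print("free",f.x.round(4),"fixed r",f2.x.round(4),len(pts),"inliers",(abs(rs)<.0006).sum())
    return f.x
E
python3 - <<'E'
from ax import *
g=cv2.cvtColor(cv2.imread("pics/w12.png"),6);W=np.load("s12.npy");d=np.load("e12.npz");e,R=d['e'],d['R']
for c in((309,146),(311,145),(307,148)): x=axle(g,W,c)
print(proj("wrist",[[*x[:2],.112]],W))
t=np.array([*x[:2],.0])
mid=e+R@[-.0343,-.0015,.2832];print("ring mid now",mid,"shift tool",((t-mid)@R).round(4))
print(W[:3,3])
E
```

```text
free [0.5161 0.2325 0.0136] fixed r [0.5159 0.2319] 53 inliers 50
free [0.5161 0.2324 0.0136] fixed r [0.5159 0.2319] 53 inliers 50
free [0.5162 0.2325 0.0136] fixed r [0.5158 0.232 ] 54 inliers 51
[[309.33922919 148.05317755]]
ring mid now [0.44251588 0.18907599 0.14626624] shift tool [ 0.0853 -0.0065  0.1463]
[0.54598355 0.23796861 0.39889233]
```

```bash
python3 -m handwheel '[{"dx":0.012,"dy":-0.001,"dz":0,"rx":0,"ry":0,"rz":0,"jaw":0.2},{"dx":0.035,"dy":-0.003,"dz":0,"rx":0,"ry":0,"rz":0,"jaw":0.2},{"dx":0.06,"dy":-0.005,"dz":0,"rx":0,"ry":0,"rz":0,"jaw":0.2},{"dx":0.077,"dy":-0.006,"dz":0,"rx":0,"ry":0,"rz":0,"jaw":0.2},{"dx":0.0853,"dy":-0.0065,"dz":0,"rx":0,"ry":0,"rz":0,"jaw":0.2}]' 40
python3 -m handwheel '[{"dx":0,"dy":0,"dz":0,"rx":0,"ry":0,"rz":0,"jaw":0.2},{"dx":0,"dy":0,"dz":0,"rx":0,"ry":0,"rz":0,"jaw":0.2},{"dx":0,"dy":0,"dz":0,"rx":0,"ry":0,"rz":0,"jaw":0.2}]' 40
python3 - <<'E'
from h import *
s=read_state();im=camera("wrist");cv2.imwrite("pics/w13.png",im);np.save("s13.npy",pose("wrist",s));np.savez("e13.npz",e=s['ee_pos'],R=s['tcp_rot'])
mid=s['ee_pos']+s['tcp_rot']@[-.0343,-.0015,.2832];print(s['joint_positions'].round(3),"ring mid",mid.round(4),((np.array([.5161,.2323,mid[2]])-mid)@s['tcp_rot']).round(4))
cv2.imwrite("pics/top13.png",camera("top"));cv2.imwrite("pics/side13.png",camera("side"))
print(proj("wrist",[[.5161,.2323,.112]]),proj("side",[[.5161,.2323,.112],mid]))
g=cv2.cvtColor(im,6)
for r in range(252,336,3): print(r,' '.join(f"{x:3d}" for x in g[r,270:372:3]))
E
```

```text
t: 10.0
ee_pos: [0.5498, 0.2461, 0.4286]
tcp_rot: [[0.899, 0.439, -0.0], [0.439, -0.899, -0.0], [-0.0, 0.0, -1.0]]
contact_force: [0.1, 0.1, -1.2]
finger_gap: 0.0282
grasp_force: 39.9
t: 10.25
ee_pos: [0.5471, 0.2455, 0.4293]
tcp_rot: [[0.898, 0.44, -0.001], [0.44, -0.898, -0.0], [-0.001, -0.0, -1.0]]
contact_force: [-0.2, 0.5, -2.0]
finger_gap: 0.0283
grasp_force: 39.9
[0.422 0.364 0.23  1.437 0.    3.108] ring mid [0.5155 0.2317 0.1461] [ 0.0008 -0.0002 -0.    ]
[[319.30857784 264.47131984]] [[257.91382442 337.83894945]
 [256.92995122 320.8831802 ]]
252 152 143 161 163 162 141  63  64  61 168 109 107 104 157 151 153 157  78  81  84  85  73  88  64  81  61  62  61  98 116 117 116 115 114
255 168 167 137 143 158 143  63  63  58 124 106 107 156 155 147 146 141 148  78  85  82  82  87  73  98  59  61  61  97 117 117 117 116 115
258 167 166 164 166 167 142  64  60  47  78  72 157 160  63  65  63  65  65  63  64  63  81  75  49  49  34  46  61  93 116 116 115 114 117
261 167 164 164 165 165  97  65  33  32  35  33  62  62  71  65  64  64  65  64  64  70  65  59  24  28  24  24  60  66 11
[... 2677 characters left out ...]

321  63  63  28  27  27  28  25  26  25  24  24  32  37  37  32  29  25  23  30 110 103 113 117  59  21  22  20  25  24  23  21  22  21  35
324  62  55  30  27  28  25  27  23  27  23  26  31  37  37  31  27  25  21 115 113 115 121 106 110  34  23  19  22  26  21  21  21  22  19
327  63  41  26  26  27  26  26  26  27  27  81  32  34  31  30  30  25  50 116 117 118 118 117 114  51  20  22  23  21  21  23  24  22  21
330  62  27  26  25  25  28  26  27  23  23 168 189  87  26  27  26  15 111 116 112 114 114 113 113  68  20  25  20  24  21  23  21  21  22
333  60  26  26  26  25  26  27  26  25  22 172 185 186 177 174 180 178 119 113 113 116 120 117 115  81  21  23  20  23  22  24  23  20  21
```

```bash
python3 - <<'E'
from h import *
f=lambda n:cv2.cvtColor(cv2.imread(f"pics/{n}.png"),6)
t=f("w11")[272:300,298:342]
for n in("w10","w11","w12","w13"):
    r=cv2.matchTemplate(f(n)[240:330,270:370],t,cv2.TM_CCOEFF_NORMED);print(n,r.max().round(3),np.array(cv2.minMaxLoc(r)[3])+[270,240])
for n in("w11","w12","w13"):
    g=f(n);print(n,"back",g[294:330,320].tolist());
    for c in(286,289,348,352):print("  end",c,g[218:250,c].tolist())
E
python3 -m handwheel '[{"dx":0,"dy":0,"dz":0,"rx":0,"ry":0,"rz":0,"jaw":0.2},{"dx":0,"dy":0,"dz":0,"rx":0,"ry":0,"rz":0,"jaw":0.2}]' 40
python3 - <<'E'
from h import *
s=read_state();g=cv2.cvtColor(camera("wrist"),6);cv2.imwrite("pics/w14.png",g);np.save("s14.npy",pose("wrist",s))
print("w14 back",g[294:330,320].tolist());
for c in(286,289,348,352):print("  end",c,g[218:250,c].tolist())
E
```

```text
w10 0.875 [298 272]
w11 1.0 [298 272]
w12 0.618 [298 287]
w13 0.597 [298 283]
w11 back [22, 23, 22, 24, 17, 34, 78, 110, 108, 106, 111, 124, 124, 128, 129, 123, 100, 62, 63, 64, 78, 91, 91, 90, 89, 89, 94, 112, 124, 122, 121, 121, 122, 125, 126, 127]
  end 286 [124, 123, 122, 123, 123, 124, 128, 130, 130, 133, 134, 132, 113, 86, 43, 31, 32, 35, 33, 37, 54, 70, 80, 116, 115, 106, 93, 94, 93, 94, 95, 94]
  end 289 [131, 130, 131, 129, 127, 128, 128, 132, 136, 128, 82, 32, 29, 30, 31, 35, 33, 34, 31, 35, 56, 70, 85, 115, 93, 82, 76, 71, 69, 70, 66, 66]
  end 348 [132, 130, 132, 133, 135, 135, 134, 134, 131, 131, 116, 55, 22, 30, 33, 32, 33, 29, 32, 38, 58, 67, 68, 74, 65, 64, 67, 67, 68, 68, 66, 67]
  end 352 [135, 132, 130, 130, 129, 128, 127, 127, 127, 128, 128, 130, 129, 132, 132, 112, 56, 21, 27, 35, 56, 69, 83, 116, 114, 113, 113, 114, 115, 114, 115, 113]
w12 back [118, 117, 113, 109, 110, 110, 109, 110, 113, 112, 113, 110, 112, 103, 58, 60, 58, 66, 80, 83, 83, 83, 81, 84, 96, 114, 108, 109, 111, 110, 112, 111, 113, 115, 121, 136]
  end 286 [184, 174, 161, 146, 137, 160, 158, 155, 
[... 1675 characters left out ...]
12, 113, 101, 62, 23, 25, 24, 25, 23, 25, 25, 26, 23, 23, 17]
  end 286 [188, 187, 188, 188, 187, 188, 188, 188, 179, 166, 166, 165, 165, 164, 165, 165, 165, 166, 168, 155, 67, 71, 68, 104, 164, 160, 160, 157, 144, 141, 142, 143]
  end 289 [186, 187, 189, 187, 188, 188, 188, 184, 165, 166, 166, 168, 167, 168, 169, 157, 109, 112, 152, 158, 68, 72, 71, 96, 139, 110, 97, 87, 79, 76, 66, 66]
  end 348 [114, 113, 115, 116, 115, 113, 105, 87, 75, 73, 74, 73, 77, 92, 114, 127, 124, 124, 121, 98, 67, 66, 63, 61, 63, 62, 60, 61, 63, 60, 62, 62]
  end 352 [114, 113, 113, 114, 113, 115, 114, 114, 114, 113, 114, 116, 116, 116, 116, 117, 114, 113, 111, 92, 70, 67, 70, 84, 99, 99, 96, 100, 98, 99, 99, 98]
```

The ring's ends haven't moved (rows 237.5/241), but its back edge has crept up 6 px since the lift, so the back is drooping on the tips. I'll fit the pitch.

```bash
cat > pitch.py <<'E'
from h import *
from scipy.optimize import least_squares
T=camera_params("wrist")["T_tool_cam"];f,cx,cy=K("wrist")
# ring pts in tool axes rel. ring mid (tool z down): inner bottom back, inner top back, outer top back, end bottom, end top
P=np.array([[-.02,0,.003],[-.02,0,-.003],[-.025,0,-.003],[.032,0,.003],[.032,0,-.003]])
def rows(q):
    x,z,a=q;c,s=np.cos(a),np.sin(a)
    p=np.c_[c*P[:,0]-s*P[:,2],P[:,1]-.0015,s*P[:,0]+c*P[:,2]]+[x,0,z]   # a<0: back lower
    k=(p-T[:3,3])@T[:3,:3];return f*k[:,1]/k[:,2]+cy
def fit(m):
    r=least_squares(lambda q:rows(q)-m,[-.034,.283,0],x_scale=[.01,.01,.1])
    print(m,"mid x,z",r.x[:2].round(4),"pitch deg",np.degrees(r.x[2]).round(2),"res",r.fun.round(2));return r.x
E
python3 - <<'E'
from pitch import *
fit([310.1,314.0,320.3,237.7,240.6]);fit([307.5,311.4,318.3,237.5,240.9]);fit([303.6,308.0,314.3,237.3,241.])
E
```

```text
[310.1, 314.0, 320.3, 237.7, 240.6] mid x,z [-0.0359  0.286 ] pitch deg 1.42 res [-0.19 -0.1   0.25  0.13 -0.1 ]
[307.5, 311.4, 318.3, 237.5, 240.9] mid x,z [-0.0364  0.2891] pitch deg -1.83 res [-0.1   0.33 -0.21  0.12 -0.13]
[303.6, 308.0, 314.3, 237.3, 241.0] mid x,z [-0.0378  0.2959] pitch deg -5.44 res [-0.02  0.18 -0.15  0.03 -0.05]
```

```bash
cat >> pitch.py <<'E'
def fith(m,h=(-.0063,.2832)):
    def q(v): a=v[0]; return [h[0]+v[1]-.028*np.cos(a),h[1]-.028*np.sin(a),a]
    r=least_squares(lambda v:rows(q(v))-m,[0,0],x_scale=[.1,.001])
    print("hinged: pitch",np.degrees(r.x[0]).round(2),"dx",r.x[1].round(4),"mid",np.round(q(r.x),4),"res",r.fun.round(2))
E
python3 - <<'E'
from pitch import *
for m in([310.1,314.0,320.3,237.7,240.6],[307.5,311.4,318.3,237.5,240.9],[303.6,308.0,314.3,237.3,241.]):
    for z in(.2832,.2862): fith(m,(-.0063,z))
# side view: ring heights? top/side profile around the ring
g=cv2.cvtColor(cv2.imread("pics/side13.png"),6)
print(proj("side",[[.5155,.2317,.146]]))
for r in range(292,346,2): print(r,' '.join(f"{x:3d}" for x in g[r,222:292:2]))
E
```

```text
hinged: pitch -0.13 dx -0.0004 mid [-0.0347  0.2833 -0.0022] res [-0.32  0.02  0.33 -0.03  0.01]
hinged: pitch 1.19 dx -0.0015 mid [-0.0358  0.2856  0.0208] res [-0.21 -0.08  0.26  0.11 -0.09]
hinged: pitch -3.75 dx -0.0004 mid [-0.0346  0.285  -0.0655] res [-0.27  0.47 -0.12 -0.09  0.02]
hinged: pitch -2.6 dx -0.0014 mid [-0.0357  0.2875 -0.0454] res [-0.17  0.38 -0.17  0.04 -0.07]
hinged: pitch -8.79 dx -0.0002 mid [-0.0341  0.2875 -0.1534] res [-0.33  0.42  0.01 -0.33  0.23]
hinged: pitch -7.82 dx -0.0012 mid [-0.0352  0.29   -0.1365] res [-0.23  0.35 -0.04 -0.22  0.15]
[[256.93854077 320.91662334]]
292  47  40  28   1   6   1  20  41  46  59 126 146 144 149 145 146 144 145 138 144 145 146 148 146 141 143 143 144 141 141 144 144 146 146 144
294 136 124  93  50  33  33  38  53  51  54 117 145 144 148 146 146 143 146 145 145 143 142 146 146 146 143 147 142 140 143 138 147 151 148 144
296 143 140 113  66  60  52  47  61  55  52  98 142 147 143 143 147 145 142 146 146 145 146 146 149 147 145 148 147 148 146 142 143 143 143 146
298 141 138 103  84  82  49  84  94  53  49  87 142 144 14
[... 2697 characters left out ...]
  93  93  90  90  83  84  81  72  65  62  75  84  92  91  97  91  81  69  62  52  74  88  85  85  90  93  99  95  91  95  93
338  89  92  93  89  93  86  82  89  87  89  89  90  79  78  75  64  59  60  59  59  57  55  56  53  79  87  89  89  85  91  93  93  90  95  95
340  92  91  89  90  89  87  84  86  87  88  87  88  77  85 100  93  95  96  89  87  85  75  67  54  76  88  87  90  85  83  82  92  96  97  99
342  92  89  97  87  82  86  86  88  89  89  86  87  82  89  96 100  97 102 101  99 105 103  85  56  66  90  88  89  88  88  89  87  88  90  94
344  89  90  88  85  89  90  84  87  88  84  86  88  80  82  93 100  98 100  97 102  98  78  58  52  61  79  94  87  85  88  88  91  85  84  90
```

```bash
python3 - <<'E'
from h import *
d=np.load("e13.npz");e,R=d['e'],d['R']
for deg in(0,-4,-8,-12):
    a=np.radians(deg);c,s=np.cos(a),np.sin(a);o=[]
    for y in(-.021,.021):
        for x in(.028,.008): o.append([x,y])
    o+= [[-.0225,0]]
    o=np.array(o);q=np.c_[-.0063+c*(o[:,0]-.028),o[:,1]-.0015,.2832+s*(o[:,0]-.028)]
    print(deg,proj("side",q@R.T+e).round(1).tolist())
g=cv2.cvtColor(cv2.imread("pics/side13.png"),6)
for c in range(238,278,4): print(c,"dark rows",[r for r in range(303,344) if g[r,c]<72])
E
```

```text
0 [[231.9, 328.5], [246.2, 331.2], [242.4, 306.5], [256.2, 309.0], [272.9, 323.8]]
-4 [[231.9, 328.5], [246.2, 331.9], [242.4, 306.5], [256.2, 309.7], [272.9, 325.6]]
-8 [[231.9, 328.5], [246.2, 332.6], [242.4, 306.5], [256.2, 310.3], [272.8, 327.3]]
-12 [[231.9, 328.5], [246.1, 333.2], [242.4, 306.5], [256.1, 311.0], [272.5, 329.0]]
238 dark rows [303, 304, 332, 333, 334]
242 dark rows [303, 304, 305, 306, 307, 308, 309, 310, 311, 312, 313, 334, 335]
246 dark rows [308, 309, 310, 335, 336]
250 dark rows [309, 310, 311, 337]
254 dark rows [310, 311, 312, 325, 326, 327, 328, 329, 337, 338]
258 dark rows [311, 312, 313, 332, 338, 339]
262 dark rows [311, 312, 313, 314, 337, 338, 339]
266 dark rows [313, 314, 315, 316, 336, 337, 338, 339, 340]
270 dark rows [316, 317, 318, 319, 320, 333, 334, 342, 343]
274 dark rows [324, 325, 326, 327, 328]
```

```bash
python3 -m handwheel '[{"dx":0.0037,"dy":0,"dz":0.0001,"rx":0,"ry":-0.013,"rz":0,"jaw":0.2},{"dx":0.0111,"dy":0,"dz":0.0004,"rx":0,"ry":-0.039,"rz":0,"jaw":0.2},{"dx":0.0198,"dy":0,"dz":0.0011,"rx":0,"ry":-0.07,"rz":0,"jaw":0.2},{"dx":0.0283,"dy":0,"dz":0.0021,"rx":0,"ry":-0.1,"rz":0,"jaw":0.2},{"dx":0.0367,"dy":0,"dz":0.0032,"rx":0,"ry":-0.13,"rz":0,"jaw":0.2}]' 40
python3 -m handwheel '[{"dx":0,"dy":0,"dz":0,"rx":0,"ry":0,"rz":0,"jaw":0.2},{"dx":0,"dy":0,"dz":0,"rx":0,"ry":0,"rz":0,"jaw":0.2},{"dx":0,"dy":0,"dz":0,"rx":0,"ry":0,"rz":0,"jaw":0.2}]' 40
cat > look.py <<'E'
import sys
from pitch import *
n=sys.argv[1];s=read_state();im=camera("wrist");si=camera("side");cv2.imwrite(f"pics/w{n}.png",im);cv2.imwrite(f"pics/side{n}.png",si);np.save(f"s{n}.npy",pose("wrist",s));np.savez(f"e{n}.npz",e=s['ee_pos'],R=s['tcp_rot'])
g=cv2.cvtColor(im,6)
print(s['joint_positions'].round(3),s['ee_pos'].round(4),s['tcp_rot'].round(3).tolist())
for c in(312,320,326): print("back",c,g[290:330,c].tolist())
for c in(286,352):print("end",c,g[228:250,c].tolist())
r=246;print("arms",r,g[r,276:300].tolist(),g[r,340:364].tolist())
E
python3 look.py 15
```

```text
t: 11.03
ee_pos: [0.5812, 0.2628, 0.4261]
tcp_rot: [[0.89, 0.44, -0.118], [0.436, -0.898, -0.058], [-0.131, -0.0, -0.991]]
contact_force: [-0.4, -0.8, -2.5]
finger_gap: 0.0282
grasp_force: 39.9
t: 11.28
ee_pos: [0.5806, 0.2625, 0.4259]
tcp_rot: [[0.89, 0.44, -0.116], [0.437, -0.898, -0.057], [-0.129, -0.0, -0.992]]
contact_force: [-0.1, -0.3, -2.8]
finger_gap: 0.0283
grasp_force: 39.9
[ 0.425  0.502  0.436  1.635 -0.004  3.111] [0.5806 0.2625 0.4259] [[0.89, 0.44, -0.116], [0.437, -0.898, -0.057], [-0.129, -0.0, -0.992]]
back 312 [82, 121, 190, 185, 176, 156, 98, 30, 34, 35, 35, 49, 68, 67, 66, 66, 73, 85, 85, 86, 84, 85, 103, 122, 119, 115, 114, 114, 119, 123, 121, 120, 119, 119, 120, 120, 118, 119, 120, 118]
back 320 [83, 82, 94, 124, 122, 121, 121, 116, 103, 62, 20, 42, 68, 66, 66, 65, 79, 103, 99, 97, 100, 101, 109, 124, 123, 122, 119, 118, 120, 124, 125, 123, 124, 124, 121, 119, 119, 119, 120, 122]
back 326 [83, 86, 104, 122, 123, 121, 120, 121, 121, 120, 109, 89, 69, 70, 69, 68, 82, 109, 110, 103, 101, 103, 106, 118, 121, 122, 122, 121, 123, 123, 121, 121, 122, 123, 124, 121, 117, 115, 115, 118]
end 286 [169, 168, 167, 166, 161, 142, 143, 143, 136, 127, 66, 70, 66, 89, 139, 151, 148, 149, 148, 148, 148, 149]
end 352 [77, 82, 95, 100, 102, 103, 103, 103, 101, 79, 66, 68, 66, 73, 86, 87, 86, 85, 85, 87, 87, 85]
arms 246 [166, 166, 166, 166, 166, 168, 163, 151, 150, 149, 148, 151, 135, 82, 64, 66, 65, 64, 64, 62, 55, 137, 120, 74] [65, 59, 59, 61, 63, 63, 61, 62, 62, 61, 70, 84, 85, 86, 85, 82, 114, 120, 119, 119, 120, 118, 119, 119]
```

```bash
cat >> pitch.py <<'E'
def state(m,n,y=-.0015,axle=(.5161,.2323)):
    d=np.load(f"e{n}.npz");e,R=d['e'],d['R'];h=(-.0063,.2842)
    def q(v): a=v[0]; return [h[0]+v[1]-.028*np.cos(a),h[1]-.028*np.sin(a),a]
    r=least_squares(lambda v:rows(q(v))-m,[0,0],x_scale=[.1,.001]);x,z,a=q(r.x)
    mid=e+R@[x,y,z];ringx=R@[np.cos(a),0,np.sin(a)]
    A=np.array([*axle,.09]);D=A-mid
    hx=ringx.copy();hx[2]=0;hx/=np.linalg.norm(hx)
    print("pitch tool",np.degrees(a).round(2),"world pitch",np.degrees(np.arcsin(ringx[2])).round(2),"(+: back low) res",r.fun.round(2),"mid",mid.round(4),"to axle: along ring x",round(D@hx*1e3,1),"y(left)",round((D[1]*hx[0]-D[0]*hx[1])*1e3,1),"up to groove",round(D[2]*1e3,1))
    t=np.arctan2(-R[2,0],-R[2,2]);print("tool tilt",np.degrees(t).round(2),"D tool",(R.T@D).round(4))
E
python3 - <<'E'
from pitch import *
state([301.3,305.8,312,237.3,241.],15)
state([303.6,308.0,314.3,237.3,241.],13)
E
python3 -m handwheel '[{"dx":0,"dy":0,"dz":0,"rx":0,"ry":0,"rz":0,"jaw":0.2},{"dx":0,"dy":0,"dz":0,"rx":0,"ry":0,"rz":0,"jaw":0.2},{"dx":0,"dy":0,"dz":0,"rx":0,"ry":0,"rz":0,"jaw":0.2},{"dx":0,"dy":0,"dz":0,"rx":0,"ry":0,"rz":0,"jaw":0.2},{"dx":0,"dy":0,"dz":0,"rx":0,"ry":0,"rz":0,"jaw":0.2}]' 40 | head -1
python3 look.py 16
```

```text
pitch tool -11.3 world pitch 3.87 (+: back low) res [-0.34  0.52 -0.04 -0.52  0.39] mid [0.5158 0.2325 0.143 ] to axle: along ring x 0.2 y(left) -0.3 up to groove -53.0
tool tilt 7.43 D tool [0.007  0.0003 0.0526]
pitch tool -8.47 world pitch 8.42 (+: back low) res [-0.3   0.4  -0.01 -0.29  0.2 ] mid [0.5152 0.2316 0.141 ] to axle: along ring x 1.1 y(left) 0.2 up to groove -51.0
tool tilt 0.05 D tool [ 0.0011 -0.0002  0.051 ]
t: 11.8
[ 0.425  0.502  0.437  1.635 -0.004  3.111] [0.5806 0.2625 0.4262] [[0.89, 0.44, -0.116], [0.437, -0.898, -0.057], [-0.129, -0.0, -0.992]]
back 312 [84, 124, 191, 186, 173, 141, 44, 32, 33, 34, 35, 50, 68, 66, 66, 67, 73, 85, 85, 86, 83, 86, 101, 123, 118, 115, 114, 117, 121, 125, 122, 118, 117, 119, 121, 118, 118, 119, 118, 119]
back 320 [83, 85, 94, 123, 120, 120, 121, 115, 99, 44, 21, 43, 68, 66, 65, 66, 78, 104, 101, 99, 100, 101, 109, 124, 124, 121, 119, 119, 121, 124, 124, 124, 124, 124, 122, 119, 119, 120, 120, 122]
back 326 [82, 85, 105, 122, 123, 122, 123, 119, 121, 118, 108, 90, 69, 70, 70, 68, 78, 103, 101, 103, 100, 101, 107, 120, 123, 123, 121, 123, 122, 124, 122, 121, 122, 122, 124, 121, 116, 115, 116, 119]
end 286 [169, 168, 167, 166, 159, 149, 156, 136, 153, 126, 66, 69, 66, 90, 137, 152, 149, 148, 149, 148, 149, 149]
end 352 [76, 83, 94, 99, 101, 102, 103, 103, 99, 80, 66, 67, 65, 73, 87, 85, 85, 86, 85, 86, 86, 85]
arms 246 [166, 166, 166, 165, 166, 166, 164, 152, 149, 149, 149, 150, 136, 81, 63, 65, 66, 65, 65, 63, 57, 138, 105, 68] [63, 58, 59, 60, 61, 62, 62, 62, 62, 62, 70, 85, 85, 86, 84, 84, 114, 119, 120, 119, 118, 119, 119, 119]
```

```bash
python3 -m handwheel '[{"dx":0.0001,"dy":0,"dz":0.001,"rx":0,"ry":0,"rz":0,"jaw":0.2},{"dx":0.0004,"dy":0,"dz":0.003,"rx":0,"ry":0,"rz":0,"jaw":0.2},{"dx":0.0008,"dy":0,"dz":0.006,"rx":0,"ry":0,"rz":0,"jaw":0.2},{"dx":0.0013,"dy":0,"dz":0.01,"rx":0,"ry":0,"rz":0,"jaw":0.2},{"dx":0.0018,"dy":0,"dz":0.014,"rx":0,"ry":0,"rz":0,"jaw":0.2}]' 40|head -4
python3 -m handwheel '[{"dx":0.0005,"dy":0,"dz":0.004,"rx":0,"ry":0,"rz":0,"jaw":0.2},{"dx":0.0009,"dy":0,"dz":0.007,"rx":0,"ry":0,"rz":0,"jaw":0.2},{"dx":0.0012,"dy":0,"dz":0.009,"rx":0,"ry":0,"rz":0,"jaw":0.2},{"dx":0.0013,"dy":0,"dz":0.01,"rx":0,"ry":0,"rz":0,"jaw":0.2},{"dx":0.0013,"dy":0,"dz":0.01,"rx":0,"ry":0,"rz":0,"jaw":0.2}]' 40|head -4
python3 look.py 17
python3 - <<'E'
from h import *
g=cv2.cvtColor(cv2.imread("pics/w17.png"),6)
A=[.5161,.2323];W=np.load("s17.npy");d=np.load("e17.npz");R=d['R'];hx=R[:,0]*[1,1,0];hx/=np.linalg.norm(hx)
for nm,rr,z in(("top edge",.013,.112),("stub edge",.017,.108),("hub",.028,.075)):
    p=np.array([*A,z])-hx*rr;print(nm,"back",proj("wrist",[p],W).round(1))
for r in range(226,312,3): print(r,' '.join(f"{x:3d}" for x in g[r,276:366:3]))
E
```

```text
t: 12.32
ee_pos: [0.5807, 0.2625, 0.4114]
tcp_rot: [[0.89, 0.44, -0.117], [0.436, -0.898, -0.057], [-0.13, -0.0, -0.992]]
contact_force: [0.5, -0.2, -1.4]
t: 12.73
ee_pos: [0.5806, 0.2625, 0.4016]
tcp_rot: [[0.89, 0.44, -0.117], [0.436, -0.898, -0.057], [-0.13, -0.0, -0.992]]
contact_force: [0.1, -0.2, -2.0]
[ 0.425  0.504  0.378  1.575 -0.004  3.111] [0.5806 0.2625 0.4016] [[0.89, 0.44, -0.117], [0.436, -0.898, -0.057], [-0.13, -0.0, -0.992]]
back 312 [86, 91, 115, 121, 120, 121, 119, 126, 135, 142, 190, 144, 61, 67, 67, 68, 75, 88, 86, 86, 88, 85, 66, 29, 35, 31, 32, 30, 31, 31, 32, 28, 28, 31, 29, 24, 68, 127, 120, 117]
back 320 [87, 86, 87, 103, 125, 121, 121, 121, 121, 120, 119, 101, 68, 68, 67, 68, 82, 105, 104, 104, 103, 103, 107, 94, 28, 24, 25, 23, 19, 18, 19, 21, 31, 77, 115, 123, 125, 126, 124, 122]
back 326 [86, 88, 106, 123, 121, 120, 122, 121, 123, 123, 120, 103, 70, 69, 67, 67, 85, 117, 114, 107, 102, 104, 112, 124, 118, 108, 112, 123, 121, 122, 122, 120, 117, 117, 117, 117, 119, 123, 125, 125]
end 286 [171, 170, 171, 170, 172, 174, 167, 133, 116, 90, 70, 70, 68, 90, 1
[... 3341 characters left out ...]
 188 188 121 122 122 121 121 122 122 122 124  21  24  25  25  25  24  20 127 117
298 171 164 120  28  29  27  30  29  27  76 184 190 135 123 121 121 121 123 125 116  66  25  23  24  27  23  22  23 117 108
301  55  24  24  29  28  28  24  26  28  67  66  60 144 112 101 102 102  92  68  68  67  36  26  23  22  20  20  22  19  15
304  68  27  30  28  27  29  24  26  28  89  77  67  67  67  70  69  71  68  73  93 103  60  22  22  23  23  23  23  26  24
307  65  28  28  27  28  27  26  25  22  88  87  87  88  88  99 105 105 115 103 104 103  74  23  24  24  24  22  21  25  22
310  57  27  28  25  27  27  27  28  23  37  77  87  88  89 103 103 104 108 101 116 124 115  21  21  25  25  24  23  20  24
```

```bash
python3 - <<'E'
from h import *
g=cv2.cvtColor(cv2.imread("pics/w17.png"),6)
A=[.5161,.2323];W=np.load("s17.npy");R=np.load("e17.npz")['R'];hx=R[:,0]*[1,1,0];hx/=np.linalg.norm(hx)
for nm,rr,z in(("top edge",.013,.112),("stub edge",.017,.108),("hub",.028,.075)):
    for a in(-40,-20,0,20,40):
        c,s=np.cos(np.radians(a)),np.sin(np.radians(a));v=np.array([c*hx[0]-s*hx[1],s*hx[0]+c*hx[1],0])
        print(nm,a,proj("wrist",[np.array([*A,z])+v*rr],W).round(1))
for r in range(190,236,2): print(r,' '.join(f"{x:3d}" for x in g[r,282:362:2]))
E
```

```text
top edge -40 [[331.7 262. ]]
top edge -20 [[325.9 259.1]]
top edge 0 [[319.4 258.1]]
top edge 20 [[312.8 259.1]]
top edge 40 [[307.1 262.1]]
stub edge -40 [[335.3 255.3]]
stub edge -20 [[327.9 251.5]]
stub edge 0 [[319.4 250.2]]
stub edge 20 [[310.9 251.5]]
stub edge 40 [[303.5 255.3]]
hub -40 [[343.6 224.8]]
hub -20 [[332.4 218.8]]
hub 0 [[319.6 216.7]]
hub 20 [[306.7 218.8]]
hub 40 [[295.6 224.8]]
190  84  98 104 104 103 102 102 100  99 100 101 101 101 100 100  99 195 133 121 122 122 122 122 120 120 122 121 120 121 121 121 121 121 120 121 122 122 123 122 122
192  82  79  84  97 103 102 103 102 103 103 101 101 101 100  99 181 184 118 122 119 122 122 121 122 120 121 120 121 120 120 121 121 122 122 121 121 122 121 121 122
194  83  83  82  80  80  92 101 103 105 102 102 101 103 101  96 197 134 120 121 121 123 122 122 121 122 120 121 120 119 121 120 121 121 122 122 120 122 122 121 121
196  94  85  83  83  83  81  80  92 101 103 102 102 102 100  99 164 121 121 122 121 122 122 121 121 121 122 120 121 120 120 120 121 122 122 122 122 121 121 121 120
198 128 114  98  87  84  82  83  82  79  
[... 2374 characters left out ...]
 107 109  90  80  79  78  96  99 101  99 116
228 171 171 171 172 150  93 107 106 107 104 180 187 185 190 111 105 105 105 107 108 107 104 105 106 106 107 107 110 108 109 108 107  96  81  78  84 102  99  99  99
230 169 172 171 171  88 186 202 109 109 105 172 187 188 188 124 106 107 103 101 103 104 104 106 106 105 106 106 108 108 109 109 107 107  90  79  74 101 100 100 102
232 170 168 172 114 158 192 128 108 108 108 127 192 172 178 102  85  70  66  65  66  65  66  74  98 103 105 105 107 106 105 107 109 108 110  83  77  99 101 101  98
234 168 170 167  92 190 189 132 106 109 105 181 183 105  84  67  69  70  68  67  68  68  69  70  64  64  95 106 104 105 106 106 107 107 108 104  78  98 101 101 103
```

```bash
python3 - <<'E'
from h import *
from scipy.optimize import least_squares
g=cv2.cvtColor(cv2.imread("pics/w17.png"),6).astype(float);W=np.load("s17.npy");R=np.load("e17.npz")['R']
pts=[]
for c in range(312,350,2):
    col=g[:,c]
    for r in range(210,236):
        if col[r]<96<=col[r+1] and col[r-2]<93 and col[r+3]>100: pts.append((c,r+(96-col[r])/(col[r+1]-col[r])));break
print(np.round(pts,1).tolist())
p=ray("wrist",pts,.075,W)[:,:2]
f=least_squares(lambda q:np.hypot(*(p-q).T)-.028,[.516,.232]);print(f.x.round(4),np.abs(f.fun).max())
f=least_squares(lambda q:np.hypot(*(p-q[:2]).T)-q[2],[.516,.232,.028]);print(f.x.round(4))
from pitch import *
for A in((.5161,.2323),):state([301.3,305.8,312.1,237.3,241.],17,axle=A)
E
```

```text
[[312.0, 218.1], [314.0, 217.5], [316.0, 217.5], [318.0, 217.3], [320.0, 217.3], [322.0, 217.4], [324.0, 217.5], [326.0, 218.1], [328.0, 218.5], [330.0, 219.2], [332.0, 219.4], [334.0, 220.1], [336.0, 220.6], [338.0, 222.5], [340.0, 223.6], [342.0, 224.9], [344.0, 226.4], [346.0, 228.0], [348.0, 230.4]]
[0.5154 0.2326] 0.00040648148287565633
[0.5158 0.2326 0.0276]
pitch tool -11.26 world pitch 3.79 (+: back low) res [-0.31  0.55 -0.1  -0.52  0.39] mid [0.5157 0.2324 0.1188] to axle: along ring x 0.3 y(left) -0.2 up to groove -28.8
tool tilt 7.47 D tool [0.004  0.0002 0.0285]
```

The hub fit confirms the axle at (0.5158, 0.2325), and the ring is centred to about 0.3 mm. Slow motion causes no further droop, so I'll level the ring slowly about the tips.

```bash
python3 -m handwheel '[{"dx":0.0008,"dy":0,"dz":0,"rx":0,"ry":-0.003,"rz":0,"jaw":0.2},{"dx":0.0028,"dy":0,"dz":0.0001,"rx":0,"ry":-0.01,"rz":0,"jaw":0.2},{"dx":0.0057,"dy":0,"dz":0.0002,"rx":0,"ry":-0.02,"rz":0,"jaw":0.2},{"dx":0.0085,"dy":0,"dz":0.0003,"rx":0,"ry":-0.03,"rz":0,"jaw":0.2},{"dx":0.0114,"dy":0,"dz":0.0005,"rx":0,"ry":-0.04,"rz":0,"jaw":0.2}]' 40|head -2
python3 -m handwheel '[{"dx":0.0028,"dy":0,"dz":0.0001,"rx":0,"ry":-0.01,"rz":0,"jaw":0.2},{"dx":0.0054,"dy":0,"dz":0.0002,"rx":0,"ry":-0.019,"rz":0,"jaw":0.2},{"dx":0.0077,"dy":0,"dz":0.0003,"rx":0,"ry":-0.027,"rz":0,"jaw":0.2},{"dx":0.0094,"dy":0,"dz":0.0004,"rx":0,"ry":-0.033,"rz":0,"jaw":0.2},{"dx":0.0099,"dy":0,"dz":0.0004,"rx":0,"ry":-0.035,"rz":0,"jaw":0.2}]' 40|head -2
python3 -m handwheel '[{"dx":0,"dy":0,"dz":0,"rx":0,"ry":0,"rz":0,"jaw":0.2},{"dx":0,"dy":0,"dz":0,"rx":0,"ry":0,"rz":0,"jaw":0.2}]' 40
python3 look.py 18
```

```text
t: 13.25
ee_pos: [0.5911, 0.2676, 0.3998]
t: 13.67
ee_pos: [0.5998, 0.2719, 0.3973]
t: 13.83
ee_pos: [0.5994, 0.2717, 0.3978]
tcp_rot: [[0.879, 0.44, -0.183], [0.431, -0.898, -0.09], [-0.204, -0.0, -0.979]]
contact_force: [-0.2, 0.0, -1.6]
finger_gap: 0.029
grasp_force: 39.9
[ 0.427  0.586  0.504  1.693 -0.006  3.113] [0.5994 0.2717 0.3978] [[0.879, 0.44, -0.183], [0.431, -0.898, -0.09], [-0.204, -0.0, -0.979]]
back 312 [87, 108, 138, 124, 156, 183, 135, 121, 123, 107, 65, 43, 73, 70, 70, 71, 87, 118, 115, 108, 105, 103, 77, 21, 37, 86, 123, 124, 127, 128, 124, 122, 123, 124, 124, 122, 122, 124, 122, 123]
back 320 [90, 86, 97, 125, 124, 124, 125, 124, 125, 126, 124, 102, 66, 69, 69, 72, 83, 108, 107, 104, 106, 106, 108, 125, 128, 125, 123, 123, 126, 127, 128, 129, 129, 128, 124, 123, 124, 125, 127, 128]
back 326 [87, 89, 109, 126, 127, 125, 125, 125, 127, 128, 122, 93, 69, 68, 69, 69, 82, 108, 107, 108, 105, 105, 113, 126, 128, 127, 126, 127, 129, 127, 126, 127, 128, 128, 125, 123, 120, 118, 123, 126]
end 286 [170, 147, 118, 103, 97, 127, 159, 171, 167, 136, 67, 71, 69, 93, 149, 163, 161, 160, 161, 161, 162, 160]
end 352 [80, 82, 94, 112, 126, 131, 131, 129, 123, 91, 68, 69, 67, 76, 90, 90, 88, 90, 89, 91, 90, 89]
arms 246 [166, 167, 166, 166, 165, 167, 165, 161, 159, 160, 161, 161, 141, 85, 65, 68, 68, 68, 69, 64, 63, 82, 73, 81] [86, 68, 62, 63, 65, 64, 65, 65, 64, 64, 74, 87, 89, 89, 90, 86, 119, 124, 123, 124, 124, 124, 124, 124]
```

```bash
python3 - <<'E'
from pitch import *
state([301.3,305.9,312.2,237.3,241.],18,axle=(.5158,.2325))
E
```

```text
pitch tool -11.18 world pitch -0.56 (+: back low) res [-0.24  0.51 -0.14 -0.51  0.38] mid [0.5157 0.2324 0.1212] to axle: along ring x 0.1 y(left) 0.1 up to groove -31.2
tool tilt 11.74 D tool [ 0.0064 -0.0001  0.0305]
```

```bash
python3 -m handwheel '[{"dx":0.0002,"dy":0,"dz":0.001,"rx":0,"ry":0,"rz":0,"jaw":0.2},{"dx":0.0006,"dy":0,"dz":0.003,"rx":0,"ry":0,"rz":0,"jaw":0.2},{"dx":0.0013,"dy":0,"dz":0.006,"rx":0,"ry":0,"rz":0,"jaw":0.2},{"dx":0.0019,"dy":0,"dz":0.009,"rx":0,"ry":0,"rz":0,"jaw":0.2},{"dx":0.0025,"dy":0,"dz":0.012,"rx":0,"ry":0,"rz":0,"jaw":0.2}]' 40|head -4
python3 -m handwheel '[{"dx":0.0006,"dy":0,"dz":0.003,"rx":0,"ry":0,"rz":0,"jaw":0.2},{"dx":0.0013,"dy":0,"dz":0.006,"rx":0,"ry":0,"rz":0,"jaw":0.2},{"dx":0.0017,"dy":0,"dz":0.008,"rx":0,"ry":0,"rz":0,"jaw":0.2},{"dx":0.0019,"dy":0,"dz":0.009,"rx":0,"ry":0,"rz":0,"jaw":0.2},{"dx":0.0019,"dy":0,"dz":0.009,"rx":0,"ry":0,"rz":0,"jaw":0.2}]' 40
python3 look.py 19
```

```text
t: 14.35
ee_pos: [0.5994, 0.2717, 0.3851]
tcp_rot: [[0.879, 0.44, -0.183], [0.431, -0.898, -0.09], [-0.204, -0.0, -0.979]]
contact_force: [0.7, -0.7, -1.6]
t: 14.77
ee_pos: [0.5994, 0.2717, 0.376]
tcp_rot: [[0.879, 0.44, -0.183], [0.431, -0.898, -0.09], [-0.204, -0.0, -0.979]]
contact_force: [-0.4, -0.3, -1.5]
finger_gap: 0.0285
grasp_force: 39.9
[ 0.427  0.588  0.453  1.641 -0.006  3.113] [0.5994 0.2717 0.376 ] [[0.879, 0.44, -0.183], [0.431, -0.898, -0.09], [-0.204, -0.0, -0.979]]
back 312 [90, 89, 89, 103, 101, 104, 104, 104, 104, 102, 102, 101, 100, 101, 101, 103, 102, 102, 116, 110, 108, 106, 116, 129, 118, 93, 30, 24, 27, 24, 27, 29, 25, 28, 29, 28, 26, 25, 27, 37]
back 320 [90, 90, 92, 105, 106, 107, 108, 109, 109, 107, 107, 104, 102, 102, 102, 102, 102, 101, 104, 108, 107, 108, 117, 128, 128, 130, 128, 117, 95, 31, 25, 26, 24, 24, 20, 47, 100, 126, 131, 128]
back 326 [89, 87, 95, 102, 101, 102, 100, 101, 102, 101, 104, 103, 102, 101, 101, 102, 104, 104, 112, 108, 107, 108, 117, 131, 128, 130, 128, 129, 126, 118, 111, 122, 123, 121, 122, 122, 124, 128, 131, 129]
end 286 [175, 176, 176, 176, 175, 175, 176, 176, 170, 136, 68, 72, 69, 95, 152, 167, 164, 164, 162, 166, 164, 165]
end 352 [97, 84, 87, 87, 87, 86, 86, 85, 84, 75, 72, 72, 69, 78, 93, 90, 92, 91, 91, 92, 91, 91]
arms 246 [174, 173, 173, 173, 173, 172, 172, 164, 163, 164, 162, 166, 144, 86, 67, 66, 69, 68, 68, 66, 63, 93, 104, 179] [132, 101, 66, 63, 66, 67, 66, 66, 65, 65, 75, 89, 91, 91, 92, 91, 97, 119, 125, 124, 123, 123, 123, 123]
```

```bash
python3 - <<'E'
from pitch import *
state([301.3,305.9,312.2,237.3,241.],19,axle=(.5158,.2325))
W=np.load("s19.npy");R=np.load("e19.npz")['R'];hx=R[:,0]*[1,1,0];hx/=np.linalg.norm(hx)
for rr,z in((.013,.112),(.017,.108)):print(proj("wrist",[np.array([.5158,.2325,z])-hx*rr,np.array([.5158,.2325,z])+hx*rr],W).round(1).tolist())
g=cv2.cvtColor(cv2.imread("pics/w19.png"),6)
for r in range(216,264,3): print(r,' '.join(f"{x:3d}" for x in g[r,291:351:2]))
E
```

```text
pitch tool -11.18 world pitch -0.59 (+: back low) res [-0.24  0.51 -0.14 -0.51  0.38] mid [0.5156 0.2324 0.0995] to axle: along ring x 0.2 y(left) 0.1 up to groove -9.5
tool tilt 11.77 D tool [ 0.0021 -0.      0.0092]
[[319.0, 306.9], [318.8, 274.8]]
[[319.0, 307.8], [318.8, 266.0]]
216 170 103 105 103 104 103 100  93  82  91  90  88  88  88  87  89  87  88  89  87  88  87  87  88  88  90 101 103 102 101
219 100 106 106 105 105 104 102  96  86  89  89  87  88  88  89  90  88  87  89  88  87  87  86  86  86  84  85  86 103 102
222 170 103 105 106 104 105 111  91  88  87  88  90  88  90  89  89  88  88  88  88  87  88  86  86  87  86  84  85  84 115
225 100 105 105 105 171 160 104  88  88  89  87  90  91  89  89  90  90  89  89  90  90  89  89  88  88  85  85  85  84  86
228 171 104 105 104  89  86  87  88  89  96 110 111 114 115 116 116 113 112 102  94  88  86  86  87  89  87  87  86  83  88
231 126 102  90  87 100 125 183 109 109 110 110 111 110 109 111 112 113 113 111 111 110 109 109 106  88  85  87  86  84  86
234  99  88  92 109 174 187 121 107 108 111 110 110 107 108 108 110 109 
[... 467 characters left out ...]
  71  71  72  71  70  70  69  77  76  73  74  73  88 131 130 101  63  67  66  65
249  69  69  64 122 190  86  66  69  68  73  75  80  82  89  87  88  90  97  86  71  69  73  74  67 120 106  62  66  66  66
252  69  68  62 172  84  66  68  82  87  89  88  87  88  89  85  87 102 108  89  85 102  97  74  69  73 103  65  65  65  66
255  68  69  61  92  65  73  90  88  89  84  62  40  44  46  47  48  48  41  42  78  99 102 103  93  72  68  67  64  66  66
258  51  42  39  56  45  78  87  88  57  70  71  67  68  69  69  67  66  67  69  69  68  75  85  85  69  30  31  31  29  50
261  30  31  30  33  32  29  67  67  70  73  73  68  68  67  67  70  68  69  69  71  76  67  67  69  27  26  25  27  27  24
```

```bash
python3 -m handwheel '[{"dx":0.0002,"dy":0,"dz":0.001,"rx":0,"ry":0,"rz":0,"jaw":0.2},{"dx":0.0007,"dy":0,"dz":0.0035,"rx":0,"ry":0,"rz":0,"jaw":0.2},{"dx":0.0013,"dy":0,"dz":0.006,"rx":0,"ry":0,"rz":0,"jaw":0.2},{"dx":0.0018,"dy":0,"dz":0.0083,"rx":0,"ry":0,"rz":0,"jaw":0.2},{"dx":0.002,"dy":0,"dz":0.0093,"rx":0,"ry":0,"rz":0,"jaw":0.2}]' 40
python3 -m handwheel '[{"dx":0,"dy":0,"dz":0,"rx":0,"ry":0,"rz":0,"jaw":0.2},{"dx":0,"dy":0,"dz":0,"rx":0,"ry":0,"rz":0,"jaw":0.2},{"dx":0,"dy":0,"dz":0,"rx":0,"ry":0,"rz":0,"jaw":0.2}]' 40
python3 look.py 20
python3 - <<'E'
from pitch import *
state([301.3,305.9,312.2,237.3,241.],20,axle=(.5158,.2325))
d=np.load("e20.npz");e,R=d['e'],d['R'];a=np.radians(-11.2)
def rp(x,y,z): # ring frame -> world
    c,s=np.cos(a),np.sin(a);dx=x-.028;return e+R@[-.0065+c*dx+s*z,y-.0015,.2842+s*dx-c*z]
print("side pred arm near/far, back:",proj("side",[rp(.0,-.0225,.003),rp(0,.0225,.003),rp(-.0225,0,.003),rp(-.0225,0,-.003),rp(.028,-.021,0),rp(.028,.021,0)]).round(1).tolist())
print("axle groove",proj("side",[[.5158,.2325,.112],[.5158,.2325,.0945],[.5158,.2325,.0855]]).round(1).tolist())
g=cv2.cvtColor(cv2.imread("pics/side20.png"),6)
for r in range(326,376,2): print(r,' '.join(f"{x:3d}" for x in g[r,222:296:2]))
E
```

```text
t: 15.28
ee_pos: [0.5995, 0.2717, 0.3663]
tcp_rot: [[0.879, 0.44, -0.183], [0.431, -0.898, -0.09], [-0.204, -0.0, -0.979]]
contact_force: [0.2, -0.3, -1.0]
finger_gap: 0.0289
grasp_force: 39.9
t: 15.53
ee_pos: [0.5995, 0.2718, 0.3669]
tcp_rot: [[0.879, 0.44, -0.183], [0.431, -0.898, -0.089], [-0.203, -0.0, -0.979]]
contact_force: [-0.3, -1.3, -2.2]
finger_gap: 0.0284
grasp_force: 39.9
[ 0.427  0.59   0.433  1.618 -0.006  3.113] [0.5995 0.2718 0.3669] [[0.879, 0.44, -0.183], [0.431, -0.898, -0.089], [-0.203, -0.0, -0.979]]
back 312 [90, 88, 85, 87, 86, 86, 87, 87, 90, 101, 105, 104, 103, 103, 103, 103, 106, 103, 103, 103, 101, 101, 101, 102, 103, 103, 109, 123, 126, 126, 127, 125, 103, 30, 23, 26, 25, 28, 26, 25]
back 320 [91, 91, 90, 87, 87, 86, 83, 87, 86, 93, 104, 105, 106, 107, 108, 108, 108, 109, 110, 108, 105, 102, 102, 102, 102, 101, 100, 109, 127, 127, 128, 130, 128, 128, 123, 102, 30, 23, 27, 28]
back 326 [89, 89, 97, 107, 107, 107, 111, 108, 110, 108, 106, 104, 103, 101, 104, 101, 101, 103, 102, 104, 103, 104, 103, 102, 102, 103, 108, 124, 129, 129, 129, 129, 129, 130, 129, 
[... 3976 characters left out ...]
  88  95  87  77  77  77  77  86 109 124 115  82  70  66  64  76  97 100  98  97  98  99  98
368 114 107  81  94 120 131 129 124 117 109  92  87 114 125 131 101  86  92  99 106 122 137 137 135 124  90  68  67  60  73  92  96  99  98  98  93 100
370 129 126 116 125 129 127 130 129 129 134 128 112  86 100 122 129 124 129 133 136 136 133 123 101  85  80  70  69  63  76  86 101  98  97  99 101  97
372 124 124 127 132 129 128 129 133 128 130 133 131 117  90  80  91  93 102 111 111  98  94  84  82  85  81  72  64  64  75  88  97  98  99 101  98  99
374 120 126 131 129 126 130 130 132 130 132 130 130 135 128 119 100  92  89  84  82  81  78  85  87  83  81  75  64  72  78  81  98  96  99  99 101 101
```

The ring is level to 0.6°, centred to about 0.1 mm and 0.3 mm above mid-groove by the wrist measurement. The side view agrees and there is no contact force, so I'll hand in.

```bash
python3 -c "
from workcell import *
print(finish_job())"
```

```text
the job is handed in; nothing more can be done
None
```

The job is handed in at about 15.6 s: the larger ring is held spread on the pliers at groove height, level and centred round the axle by my camera measurements, with no sign of contact with axle or hub, though no verdict came back.

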